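# Load the blow-off rack and set its air valve

### The job

Get the blow-off rack ready to clean the scrapers. First turn the air valve fully shut; then, with the air shut, slide every scraper lying on the cart blade-first into a slot of its own in the rack, fully home until the handle meets the rack, and slide the air gate's grip level with its pointer. Only when all that is done, open the valve until its lever stands right over its pointer, and leave the tin, the pin punch and the two bumper guards where they are.

Things in the scene. Friction and masses are not known exactly. Their poses are not given: they have to be found in the camera images.
- rack: Fixed rack, 4 level slots in a row, open on its -x face, to the robot. Origin: under the middle of that face (x = 0), on the cart; 80 deep (x) x 298 wide (y) x 56 high. Slots 52 wide, floor (black) 31.5 mm up, 74 deep, 70 apart, roofed 9 mm above the floor from x = 30 on; blades go in along +x. Home: shoulder on the face, origin at x = -47.5; let go, it sags a few degrees and stays.
- slot1 (a point): Middle of the mouth of rack slot 1 (y = -105 mm in the rack's frame), on the front face, 36 mm above the cart.
- slot2 (a point): Middle of the mouth of rack slot 2 (y = -35 mm in the rack's frame), on the front face, 36 mm above the cart.
- slot3 (a point): Middle of the mouth of rack slot 3 (y = 35 mm in the rack's frame), on the front face, 36 mm above the cart.
- slot4 (a point): Middle of the mouth of rack slot 4 (y = 105 mm in the rack's frame), on the front face, 36 mm above the cart.
- scraper1: Flat scraper, all alike, ~90 g, flat on the cart, blade away from the robot: black handle 95 long x 24 wide x 18 thick; at one end, in its mid-plane, steel blade 65 long x 44 wide x 4 thick. Origin: handle's centre (9 mm up when lying); +x to the blade: shoulder (handle's front end) at x = +47.5 mm, blade tip +112.5, centre of mass near +15; z across the thickness. Either side up. May be absent.
- scraper2: Flat scraper, all alike, ~90 g, flat on the cart, blade away from the robot: black handle 95 long x 24 wide x 18 thick; at one end, in its mid-plane, steel blade 65 long x 44 wide x 4 thick. Origin: handle's centre (9 mm up when lying); +x to the blade: shoulder (handle's front end) at x = +47.5 mm, blade tip +112.5, centre of mass near +15; z across the thickness. Either side up. May be absent.
- scraper3: Flat scraper, all alike, ~90 g, flat on the cart, blade away from the robot: black handle 95 long x 24 wide x 18 thick; at one end, in its mid-plane, steel blade 65 long x 44 wide x 4 thick. Origin: handle's centre (9 mm up when lying); +x to the blade: shoulder (handle's front end) at x = +47.5 mm, blade tip +112.5, centre of mass near +15; z across the thickness. Either side up. May be absent.
- scraper4: Flat scraper, all alike, ~90 g, flat on the cart, blade away from the robot: black handle 95 long x 24 wide x 18 thick; at one end, in its mid-plane, steel blade 65 long x 44 wide x 4 thick. Origin: handle's centre (9 mm up when lying); +x to the blade: shoulder (handle's front end) at x = +47.5 mm, blade tip +112.5, centre of mass near +15; z across the thickness. Either side up. May be absent.
- valve: Fixed ball valve on a 70 x 70 mm block, with a white round dial (84 across, top 27 mm above the cart). Origin: on the cart on the lever's vertical turning axis. With the lever at joint value q it points from the axis along the horizontal direction that is 135 degrees + q from the valve's own +x, counter-clockwise from above.
- valve_turn (a joint): Turn of the valve lever, rad: 0 = fully shut (at its stop), pi/2 = fully open (at its stop); opens counter-clockwise seen from above. Stays where it is left; friction about 0.2 N m. Starts partly open.
- lever_grip (a point): Point on the black lever to hold, 85 mm from the axis, 52 mm above the cart. The lever is a straight bar 14 wide x 18 high (43 to 61 mm above the cart), reaching from 8 mm across the axis to 120 mm out. The point's -x runs outward along the lever.
- valve_pointer: Dark flat steel pointer fixed on the dial, under the lever's path and not in its way (look only, its tip 75 mm from the axis, 30 mm above the cart): the wanted position of the lever. Origin on the valve axis on the cart; its -x points along the pointer, as the lever's -x does along the lever.
- gate: Fixed air gate: aluminium track 46 (x) x 190 (y) x 20 high. Origin: on the cart under its middle; the grip slides along its y.
- gate_slide (a joint): Position of the gate's grip along the track, m, 0 to 0.12; grows towards the gate's +y; the grip is at y = -60 mm + this value. Stays where it is left; friction about 1.5 N.
- gate_grip (a point): Point to hold on the gate's black upright grip, 45 mm above the cart. The grip block is 26 (x, across the track) x 18 (y, along the track) and stands from 22 to 62 mm above the cart, with a white centre line.
- gate_pointer: Dark steel pointer fixed at the robot's side of the track (look only, no higher than 23 mm): the wanted place of the grip's centre line along the track. Origin on the track's centre line on the cart, level with the pointer; its y runs along the track.
- tin: Squat round tin with a press-fit lid, 84 across, 48 high; origin under its middle. Bystander: leave it where it is.
- punch: Steel pin punch lying on the cart, about 120 long, 10 thick, along its x; origin near its middle. Bystander: leave it where it is.
- guard1: White curved bumper guard, about 140 long, 12 wide, 10 high; origin on the cart beneath it, 10 mm off its middle. Bystander: leave it where it is.
- guard2: White curved bumper guard, the same as the other. Bystander: leave it where it is.
Mind the look-alikes: they are no part of the job. Leave any purple or white look-alike of the scraper4 alone. Leave any blue or red look-alike of the scraper1 alone.

How it is judged:
On the way, in this order (a step that is already met when the one before it is completed fails the run):
1. the air valve is turned fully shut (within 0.07 rad) (value of joint valve_turn below 0.07 rad), for 0.3 s.
2. with the valve still shut, every scraper is home in a slot (shoulder within 5 mm of the rack's face) and the gate's grip is level with its pointer within 5 mm (value of joint valve_turn below 0.07 rad and x of each of scraper1, scraper2, scraper3, scraper4 in the frame of rack above -0.0525 m and z of scraper1 in the frame of rack between 0.026 and 0.044 m and y of scraper1 in the frame of rack between -0.13 and 0.13 m and angle between the x axis of each of scraper1, scraper2, scraper3, scraper4 and the x axis of rack, either way round below 0.2 rad and z of scraper2 in the frame of rack between 0.026 and 0.044 m and y of scraper2 in the frame of rack between -0.13 and 0.13 m and z of scraper3 in the frame of rack between 0.026 and 0.044 m and y of scraper3 in the frame of rack between -0.13 and 0.13 m and z of scraper4 in the frame of rack between 0.026 and 0.044 m and y of scraper4 in the frame of rack between -0.13 and 0.13 m and y of gate_grip in the frame of gate_pointer between -0.005 and 0.005 m), for 0.3 s.
3. the valve is opened until its lever is over its pointer (within 0.08 rad) (angle between the x axis of lever_grip and the x axis of valve_pointer, either way round below 0.08 rad), for 0.3 s.
At the end, for the whole second after the job is handed in: Every scraper present rests in a rack slot, blade in, shoulder within 5 mm of the rack's face; the gate's grip is within 5 mm of its pointer along the track; the valve lever is within 0.08 rad of its pointer (x of each of scraper1, scraper2, scraper3, scraper4 in the frame of rack above -0.0525 m and z of scraper1 in the frame of rack between 0.026 and 0.044 m and y of scraper1 in the frame of rack between -0.13 and 0.13 m and angle between the x axis of each of scraper1, scraper2, scraper3, scraper4 and the x axis of rack, either way round below 0.2 rad and z of scraper2 in the frame of rack between 0.026 and 0.044 m and y of scraper2 in the frame of rack between -0.13 and 0.13 m and z of scraper3 in the frame of rack between 0.026 and 0.044 m and y of scraper3 in the frame of rack between -0.13 and 0.13 m and z of scraper4 in the frame of rack between 0.026 and 0.044 m and y of scraper4 in the frame of rack between -0.13 and 0.13 m and y of gate_grip in the frame of gate_pointer between -0.005 and 0.005 m and angle between the x axis of lever_grip and the x axis of valve_pointer, either way round below 0.08 rad and linear speed of each of scraper1, scraper2, scraper3, scraper4 below 0.02 m/s); the robot touches nothing.
It fails at once if the tin is displaced by more than 30 mm (distance of tin from where it was at the start of the episode above 0.03 m).
It fails at once if the pin punch is displaced by more than 30 mm (distance of punch from where it was at the start of the episode above 0.03 m).
It fails at once if the first bumper guard is displaced by more than 30 mm (distance of guard1 from where it was at the start of the episode above 0.03 m).
It fails at once if the second bumper guard is displaced by more than 30 mm (distance of guard2 from where it was at the start of the episode above 0.03 m).
Of scraper1, scraper2, scraper3, scraper4 only 3 to 4 are there at a start; the rules pass over those that are not, and their reading is None.
At some moment in a run one of scraper1, scraper2, scraper3, scraper4 may be knocked a few centimetres aside while the robot is not near it.
Once in a run the grip may slacken for a moment while it holds something.
It also fails if it takes over 210 s, if anything falls off the work surface, if the arm or the gripper's body presses on something with over 40 N, if the wrist force passes 120 N, or if a joint passes its speed limit or range.

### The arm

A 7-joint arm with a two-finger parallel gripper is mounted at the origin on the work surface. World frame = base frame: x ahead of the robot, y to its left, z up, the work surface at z = 0. Lengths are in m, angles in rad, forces in N, time in s.
With the tool pointing down it reaches from about 0.35 to 0.9 m from the base axis. Payload 8.1 kg.
Tool frame: the origin (TCP) lies on the centre line of the jaws, within the pads' length; the fingertips stand 11 mm ahead of it and the grasp point (between the pads) lies 8 mm behind it (arm.nose_length is the distance from the TCP to the fingertips, in m); z points along the fingers, y is the line along which they close (so a half turn about z gives the same grasp; the last joint's range is limited). The gripper opens to 92 mm and grips with 3 to 60 N. Pads are 19 mm wide; open, the fingers measure 130 mm over their backs; the gripper's body (75 mm by 190 mm) begins 47 mm behind the grasp point.
Start: joints at [1.028, 0.434, 0.025, 1.573, -0.012, 1.134, -0.075], TCP at [0.266, -0.566, 0.212] pointing down, gripper open.
Joint ranges: [-2.62, 2.62], [-0.44, 2.09], [-1.27, 1.32], [0.08, 2.57], [-1.32, 4.46], [0.12, 2], [-2.74, 2.74]. Speed limits (rad/s): [2.22, 2.22, 3.01, 3.01, 3.14, 3.14, 3.14].

### API

Orientations are given as a rotation vector (axis times angle).
In Python, from cell import arm gives the robot as it stands.
- The arm moves only by the tool jog_arm, never from a script. Its argument "moves" is a list of rows, each a list of 4 numbers: the shift along the tool's x, y, z in m, then the turn about the tool's z in rad. In form: [[tx, ty, tz, spin], ...]. A call has 1 to 20 rows; each row is the pose to reach, as a shift and turn from the pose commanded when the call began, along the tool's axes at that moment; what a row does not reach only later rows make up. A row lasts 1/8 s, in which the tool goes at most 62.5 mm and 10.7 degrees, less where a joint would pass 70% of its speed; a pose out of reach is approached as far as the arm can. A call with a gripper value outside its range is refused whole. "hand" is the finger opening in m, from 0 to 0.0918, set as the call begins (left out, the last holds). The fingers move at their own pace and stop on an object; "newtons" is the grip in N (left out, the last holds). Time passes only in rows, so rows that repeat a pose let the fingers close. It gives the time, the measured TCP pose, the force, the opening and the grip force at its end, in the units of the state.
- arm.observe(): the state, without advancing time (a new reading comes with each control period).
- arm.get_image(name): name is "scene" or "side" or "wrist"; returns a dict with "color" (384x512x3 uint8, red, green, blue), "z_map" (384x512 float32, m along the optical axis (not along the pixel's ray), 0 where there is no reading), "fx", "fy", "cx", "cy" (pixels), "rvec" (rotation vector, rad) and "tvec" (3), from world to camera coordinates, as OpenCV has them. Camera axes: x right, y down, z forward; pixel columns grow to the right and rows downward; lengths in m; the calibration is good to about 2 mm. A picture is of the moment at which its call begins.
- arm.sign_off(): hands the job in; it is judged then, once.
The state is a dict: "clock": time; "joints": joint angles; "dq": joint speeds; "joint_efforts": joint torques, N m; "position": TCP position; "ee_rot": TCP orientation; "force": force on the tool from outside, world axes, zero at the start; "ft_torque": the same for the moment, N m; "width": opening from 0.0 (shut) to 1.0 (fully open); "gripper_force": force on a finger pad.
Only numpy, scipy, OpenCV 4.12 (cv2) and the standard library are available. Lean on these libraries where they do the work, as an engineer would, in place of code of your own. Each camera call takes 0.05 s, during which the arm holds its last target. There are 200 camera calls.

## Working session

There is one attempt and no reset: what is moved stays moved. The work goes in short steps, Python scripts to look and compute and a tool call to move; the robot and the scene stay as the last step left them, time stands still between calls to the robot, and variables do not carry over. Pictures are saved under pics/ and viewed, at most 17 in all, crops included, and the job is handed in when it is done.

Besides the shell and the picture viewer there is one more tool, called after "Request:" as name(argument=value, ...), one argument or row to a line, values as JSON. jog_arm: Moves the arm, as the interface text tells. Its arguments: {"type":"object","properties":{"moves":{"type":"array"},"hand":{"type":"number"},"newtons":{"type":"number"}},"required":["moves"]}

```bash
mkdir -p pics; ls
cat > h.py <<'E'
import numpy as np,cv2
from scipy.spatial.transform import Rotation as R
from cell import arm
def shot(n,save=None):
    d=arm.get_image(n)
    if save:
        cv2.imwrite('pics/%s.png'%save,cv2.cvtColor(d['color'],cv2.COLOR_RGB2BGR)); np.savez('pics/%s.npz'%save,**d)
    return d
def world(d):
    z=d['z_map'];v,u=np.indices(z.shape)
    P=np.stack([(u-d['cx'])/d['fx']*z,(v-d['cy'])/d['fy']*z,z],-1)
    M=cv2.Rodrigues(np.asarray(d['rvec'],float))[0]
    W=(P-np.asarray(d['tvec']).ravel())@M
    W[z==0]=np.nan
    return W
def load(s): return dict(np.load('pics/%s.npz'%s))
E
python3 - <<'E'
from h import *
s=arm.observe();print(s)
for n in('scene','side','wrist'):
    d=shot(n,n+'0');M=cv2.Rodrigues(d['rvec'])[0];print(n,-M.T@d['tvec'].ravel(),d['fx'],M[2])
a=cv2.imread('pics/scene0.png');b=cv2.imread('pics/side0.png')
E
```

```text
pics
{'clock': 0.0, 'joints': array([ 1.02838599,  0.4352145 ,  0.02496175,  1.57410075, -0.01156231,
        1.13399455, -0.07509414]), 'dq': array([ 1.75450234e-03,  6.56863920e-04, -1.59144218e-05,  7.76888020e-04,
       -1.26410629e-03,  5.63846479e-04, -2.12242179e-03]), 'joint_efforts': array([-5.81720287e-04, -6.67851663e+01,  9.84916762e-01, -3.14461219e+01,
       -6.05734158e-02,  4.28639946e-02,  1.54954964e-04]), 'position': array([ 0.26581684, -0.56506353,  0.21104873]), 'ee_rot': array([-3.06449752e+00, -6.84915148e-01,  7.98890075e-04]), 'force': array([ 0.34601486, -0.31964554,  0.44348504]), 'ft_torque': array([ 0.02314833,  0.01152616, -0.01609903]), 'gripper_force': 0.0, 'width': 0.9997521992834165}
scene [ 0.87925989 -0.72211889  0.95404302] 414.5295519351652 [-0.29816832  0.60089452 -0.7416343 ]
side [-0.06936748  1.0175899   1.16863063] 440.51295833858046 [ 0.36634216 -0.62501698 -0.68930921]
wrist [ 0.33876553 -0.53047884  0.38550107] 305.07881991589585 [-0.26967546 -0.12498843 -0.95480524]
```

View pics/scene0.png

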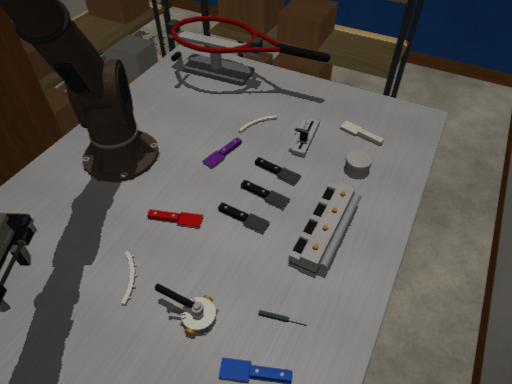

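View pics/side0.png

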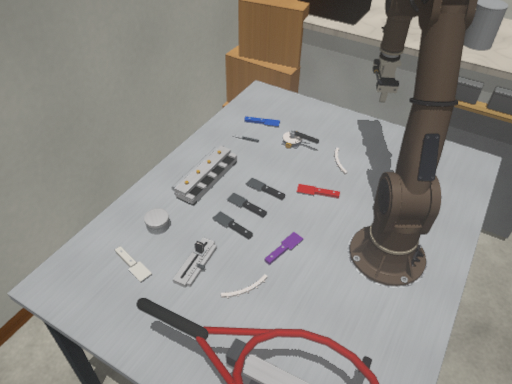

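Run:
```python
from h import *
# top-down orthographic maps 1.0x1.0m, 1.5mm/px, highest colour
for n in('scene0','side0'):
    d=load(n);W=world(d).reshape(-1,3);C=d['color'].reshape(-1,3)
    o=(W[:,2]<.12)&(W[:,2]>-.05);W=W[o];C=C[o]
    im=np.zeros((600,800,3),np.uint8)
    u=((.8-W[:,1])/.002).astype(int);v=((1.1-W[:,0])/.002).astype(int)
    k=(u>=0)&(u<800)&(v>=0)&(v<600)
    im[v[k],u[k]]=C[k]
    im=cv2.morphologyEx(im,cv2.MORPH_CLOSE,np.ones((3,3)))
    cv2.imwrite('pics/top_%s.png'%n,im[...,::-1])
```

```text
(no output)
```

The scene view shows three black scrapers at about (270,168), (265,192) and (243,216). The rack is at (325,225), the valve at (198,312) and the gate at (305,135). The look-alikes are blue, red, purple and white.

View pics/top_scene0.png

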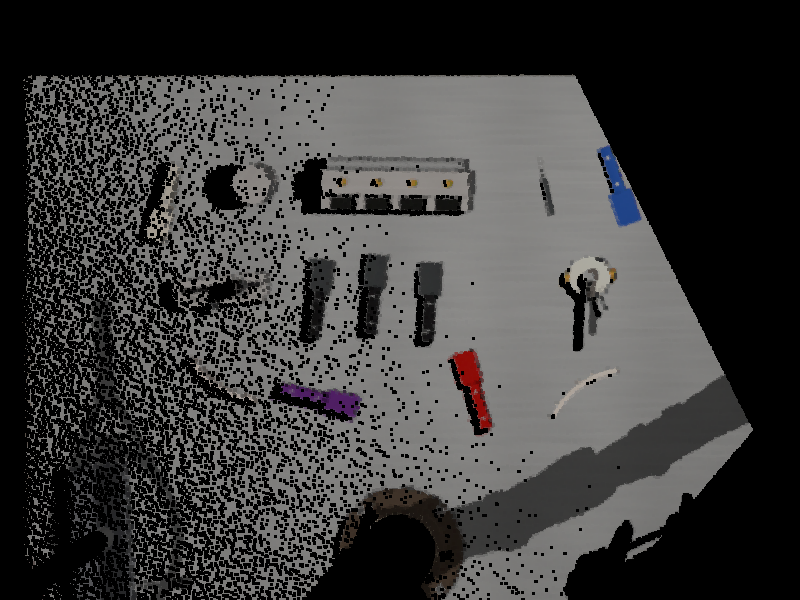

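Run:
```python
from h import *
# black objects: scrapers handles, lever, gate grip ; clusters of low-brightness points above the cart
for n in('scene0','side0'):
    d=load(n);W=world(d);C=d['color'].astype(int)
    m=(C.max(-1)<60)&(W[...,2]>.006)&(W[...,2]<.075)&(np.hypot(W[...,0],W[...,1])>.3)&(np.hypot(W[...,0],W[...,1])<.95)
    N,L,S,_=cv2.connectedComponentsWithStats(m.astype(np.uint8),connectivity=8)
    for i in range(1,N):
        if S[i,4]<25: continue
        p=W[L==i]; 
        (c,s,a)=cv2.minAreaRect((p[:,:2]*1000).astype(np.float32))
        print(n,S[i,:5],np.round(p.mean(0),3),'z',np.round(np.percentile(p[:,2],[5,95]),3),'rect',np.round(c),np.round(s),round(a))
    Z=W[...,2];f=(np.abs(Z)<.01);print('table z',np.nanmedian(Z[f]))
```

```text
scene0 [  0  35  26  30 413] [-0.825  0.288  0.04 ] z [0.009 0.071] rect [-824.  283.] [ 24. 138.] 0
scene0 [178  56  76  29 757] [0.038 0.57  0.025] z [0.009 0.063] rect [ 20. 562.] [324. 142.] 12
scene0 [295 121  18  28 130] [0.524 0.331 0.037] z [0.019 0.061] rect [508. 354.] [ 51. 151.] 12
scene0 [219 141  22  14  50] [0.322 0.186 0.011] z [0.007 0.017] rect [322. 185.] [88. 19.] 66
scene0 [255 157  46  27 383] [0.512 0.158 0.014] z [0.008 0.02 ] rect [503. 159.] [ 44. 159.] 85
scene0 [345 161  24  15 151] [0.734 0.264 0.021] z [0.008 0.036] rect [733. 269.] [76. 36.] 2
scene0 [241 180  48  29 432] [0.521 0.048 0.014] z [0.008 0.02 ] rect [512.  54.] [ 45. 162.] 83
scene0 [322 188  12  12  86] [0.692 0.118 0.032] z [0.03  0.035] rect [692. 119.] [47. 23.] 90
scene0 [218 203  51  30 502] [ 0.506 -0.062  0.014] z [0.008 0.02 ] rect [496. -60.] [ 44. 159.] 87
scene0 [313 203  13  14  97] [0.692 0.048 0.032] z [0.029 0.035] rect [691.  47.] [23. 47.] 1
scene0 [304 220  13  14 110] [ 0.691 -0.022  0.032] z [0.03  0.034] rect [691. -22.] [46. 23.] 90
scene0 [293 238  14  15 124] [ 0.69  -0.093  0.032] z [0.03  0.035] rect [690. -94.] [49. 23.] 88
scene0 [316 264  12   9  43] [ 0.765 -0.133  0.031] z [0.014 0.041] rect [ 768. -135.] [16. 24.] 77
scene0 [155 284  39  25 293] [ 0.485 -0.381  0.058] z [0.047 0.064] rect [ 484. -379.] [ 13. 108.] 88
scene0 [167 308  17   5  50] [ 0.497 -0.4    0.03 ] z [0.027 0.033] rect [ 497. -402.] [39. 12.] 16
scene0 [259 311  30  10  97] [ 0.708 -0.298  0.01 ] z [0.007 0.013] rect [ 709. -297.] [72.  9.] 13
table z 0.000524474794904033
table z 0.001362228000809585
```

```bash
cat >> h.py <<'E'
def to(xyz,yaw):
    "shift/turn in tool axes to reach xyz with tool x at world yaw (tool down)"
    s=arm.observe();M=R.from_rotvec(s['ee_rot']).as_matrix()
    y0=np.arctan2(M[1,0],M[0,0]);sp=-(yaw-y0);sp=(sp+np.pi)%(2*np.pi)-np.pi
    print('now',np.round(s['position'],4),'yaw',round(y0,4),'tilt',np.round(M[2,:2],3),'q7',round(s['joints'][6],2),'t',round(s['clock'],2),'delta',np.round(M.T@(np.array(xyz)-s['position']),4),'spin',round(sp,4))
E
python3 - <<'E'
from h import *
to([.45,-.35,.22],0)
E
```

```text
now [ 0.2659 -0.5652  0.2113] yaw 0.4397 tilt [-0.    -0.001] q7 -0.08 t 0.15 delta [ 0.2582 -0.1164 -0.0086] spin 0.4397
```

Request:
jog_arm(
  moves=[
    [0.26, -0.116, -0.01, 0.44],
    [0.26, -0.116, -0.01, 0.44],
    [0.26, -0.116, -0.01, 0.44],
    [0.26, -0.116, -0.01, 0.44],
    [0.26, -0.116, -0.01, 0.44],
    [0.26, -0.116, -0.01, 0.44],
    [0.26, -0.116, -0.01, 0.44],
  ],
)

```text
clock: 1.02
position: [0.4513, -0.3506, 0.2216]
ee_rot: [3.141, -0.001, -0.001]
force: [-0.7, -0.1, -0.6]
width: 1.0
gripper_force: 0.0
```

Run:
```python
from h import *
to([.45,-.35,.22],0)
d=shot('wrist','w1')
```

```text
now [ 0.4513 -0.3506  0.2216] yaw -0.0009 tilt [-0.001  0.   ] q7 -0.99 t 1.02 delta [-0.0013 -0.0006  0.0016] spin -0.0009
```

View pics/w1.png

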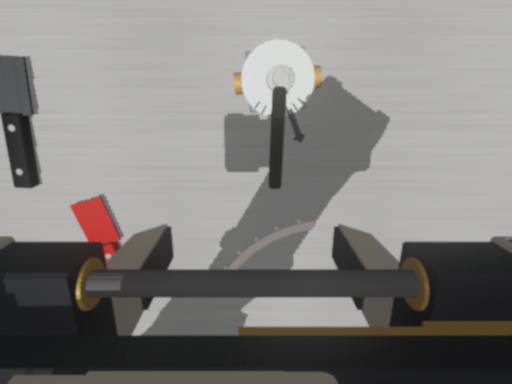

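The wrist view shows the valve axis at about (281,80), the lever tip at (274,185) and the pointer tip at (300,140).

```bash
cat >> h.py <<'E'
def hit(d,u,v,z):
    M=cv2.Rodrigues(np.asarray(d['rvec'],float))[0];o=-M.T@np.asarray(d['tvec']).ravel()
    r=M.T@np.array([(u-d['cx'])/d['fx'],(v-d['cy'])/d['fy'],1]);return o+r*(z-o[2])/r[2]
E
python3 - <<'E'
from h import *
d=load('w1');W=world(d);C=d['color'].astype(int)
m=(C.min(-1)>195)&(W[...,2]>.02)&(W[...,2]<.034)
m[150:]=0
p=W[m];(c,r)=cv2.minEnclosingCircle((p[:,:2]*1000).astype(np.float32));print('dial',c,r,np.median(p[:,2]))
print('hub',W[76:84,277:286].reshape(-1,3).mean(0))
m=(C.max(-1)<50)&(W[...,2]>.04)&(W[...,2]<.07);m[200:]=0
p=W[m];(c,s,a)=cv2.minAreaRect((p[:,:2]*1000).astype(np.float32));print('lever',c,s,a,np.percentile(p[:,2],[5,50,95]),m.sum())
q=p[:,:2]-p[:,:2].mean(0);v=np.linalg.svd(q,full_matrices=False)[2][0];print(np.degrees(np.arctan2(v[1],v[0])),p.mean(0))
m=(C.max(-1)<70)&(W[...,2]>.02)&(W[...,2]<.036);m[:100]=0;m[150:]=0;m[:,:285]=0
p=W[m];q=p[:,:2]-p[:,:2].mean(0);v=np.linalg.svd(q,full_matrices=False)[2][0];print('ptr',np.degrees(np.arctan2(v[1],v[0])),p.mean(0),m.sum())
print('ptr tip',hit(d,300,140,.03),'lever tip',hit(d,274,187,.061))
# brass
m=(C[...,0]>120)&(C[...,2]<70)&(C[...,0]-C[...,2]>60);m[150:]=0
for k in (slice(200,281),slice(281,350)):
    mm=np.zeros_like(m);mm[:,k]=m[:,k];print('brass',np.nanmean(W[mm],0),mm.sum())
E
```

```text
dial (547.6143188476562, -378.79132080078125) 41.61990737915039 0.02841294427251189
hub [ 0.54539756 -0.37945777  0.06645275]
lever (460.5535888671875, -375.99029541015625) (11.535137176513672, 63.236263275146484) 88.6515884399414 [0.06078988 0.06220165 0.06341551] 539
178.37652958553508 [ 0.4606715  -0.37604344  0.06218076]
ptr -157.25769950985998 [ 0.49079999 -0.4019598   0.03130673] 112
ptr tip [ 0.47863284 -0.40726237  0.03      ] lever tip [ 0.4293377  -0.37501668  0.061     ]
brass [nan nan nan] 0
brass [nan nan nan] 0<stdin>:16: RuntimeWarning: Mean of empty slice
```

Request:
jog_arm(
  moves=[
    [0.011, 0.026, 0.05, 0.028],
    [0.011, 0.026, 0.1, 0.028],
    [0.011, 0.026, 0.15, 0.028],
    [0.011, 0.026, 0.175, 0.028],
    [0.011, 0.026, 0.175, 0.028],
  ],
  hand=0.06,
)

```text
clock: 1.7
position: [0.4604, -0.3764, 0.0449]
ee_rot: [-3.139, 0.048, 0.006]
force: [0.5, 0.2, 0.7]
width: 0.653
gripper_force: 0.0
```

Request:
jog_arm(
  moves=[
    [0, 0, 0, 0],
    [0, 0, 0, 0],
    [0, 0, 0, 0],
    [0, 0, 0, 0],
  ],
  hand=0.0,
  newtons=15,
)

```text
clock: 2.2
position: [0.4632, -0.376, 0.0474]
ee_rot: [3.141, -0.044, 0.001]
force: [-0.0, -0.3, -0.0]
width: 0.27
gripper_force: 0.0
```

```bash
cat >> h.py <<'E'
def arc(c,r,th0,ths):
    "tool-axis rows for a swing about c from the present pose; angles deg"
    s=arm.observe();M=R.from_rotvec(s['ee_rot']).as_matrix();c=np.array(c);p=s['position'][:2]
    a0=np.degrees(np.arctan2(*(p-c)[::-1]));print('angle now',a0%360,'r',np.hypot(*(p-c)),s['position'],'yaw',np.degrees(np.arctan2(M[1,0],M[0,0])),'f',s['force'])
    for t in ths:
        q=c+R.from_euler('z',t-th0,degrees=True).as_matrix()[:2,:2]@(p-c)
        d=M.T@np.r_[q-p,0];print(t,np.round([d[0],d[1],0,np.radians(th0-t)],4).tolist())
E
python3 - <<'E'
from h import *
arc([.547,-.379],.085,178.4,[172,166,160,154,148,144,141,139,137,135])
E
```

```text
angle now 177.9712405024285 r 0.08384113324439776 [ 0.46321142 -0.37603193  0.04740168] yaw -1.6137575470370145 f [-0.01641212 -0.27078155 -0.00917258]
172 [0.0006, -0.0093, 0.0, 0.1117]
166 [0.0021, -0.018, 0.0, 0.2164]
160 [0.0045, -0.0264, 0.0, 0.3211]
154 [0.0077, -0.0346, 0.0, 0.4259]
148 [0.0118, -0.0423, 0.0, 0.5306]
144 [0.015, -0.0473, 0.0, 0.6004]
141 [0.0176, -0.0508, 0.0, 0.6528]
139 [0.0194, -0.0531, 0.0, 0.6877]
137 [0.0214, -0.0553, 0.0, 0.7226]
135 [0.0233, -0.0574, 0.0, 0.7575]
```

Request:
jog_arm(
  moves=[
    [0, 0, 0, 0],
    [0, 0, 0, 0],
    [0, 0, 0, 0],
    [0.0006, -0.0093, 0.0, 0.1117],
    [0.0021, -0.018, 0.0, 0.2164],
    [0.0045, -0.0264, 0.0, 0.3211],
    [0.0077, -0.0346, 0.0, 0.4259],
    [0.0118, -0.0423, 0.0, 0.5306],
    [0.015, -0.0473, 0.0, 0.6004],
    [0.015, -0.0473, 0.0, 0.6004],
    [0.015, -0.0473, 0.0, 0.6004],
  ],
)

```text
clock: 3.58
position: [0.4791, -0.3293, 0.0468]
ee_rot: [2.988, -0.969, -0.0]
force: [-0.7, 0.5, -0.1]
width: -0.001
gripper_force: 0.0
```

Run:
```python
from h import *
s=arm.observe();print(s['width'],s['gripper_force'],s['ft_torque'])
arc([.547,-.379],.085,144,[142,140,138,136,134,132])
```

```text
-0.0014405048550697201 0.0 [ 0.08192379  0.01315532 -0.01951269]
angle now 143.8145819380399 r 0.08414585367190328 [ 0.47908499 -0.32932026  0.04680929] yaw -35.93934946550014 f [-0.65100037  0.49954368 -0.13395232]
142 [0.0001, -0.0029, 0.0, 0.0349]
140 [0.0002, -0.0059, 0.0, 0.0698]
138 [0.0005, -0.0088, 0.0, 0.1047]
136 [0.0009, -0.0117, 0.0, 0.1396]
134 [0.0013, -0.0146, 0.0, 0.1745]
132 [0.0019, -0.0175, 0.0, 0.2094]
```

Run:
```python
from h import *
d=shot('wrist','w2');s=shot('scene','s2')
im=np.hstack([cv2.resize(cv2.imread('pics/w2.png'),(400,300)),cv2.resize(cv2.imread('pics/s2.png')[230:380,80:280],(400,300))])
cv2.imwrite('pics/c2.png',im)
```

```text
(no output)
```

View pics/c2.png

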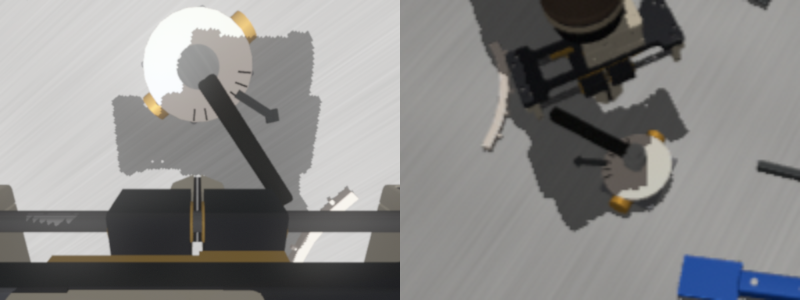

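The lever lies outside the closed fingers, still near 176°. I'll measure where it is and work out why the grasp missed.

```bash
cat >> h.py <<'E'
def lever(d,c=(.547,-.379),rows=384):
    W=world(d);C=d['color'].astype(int);rr=np.hypot(W[...,0]-c[0],W[...,1]-c[1])
    m=(C.max(-1)<60)&(W[...,2]>.052)&(W[...,2]<.07)&(rr<.13)&(rr>.02);m[rows:]=0
    n,L,S,_=cv2.connectedComponentsWithStats(m.astype(np.uint8));i=1+np.argmax(S[1:,4]);p=W[L==i]
    q=p[:,:2]-p[:,:2].mean(0);v=np.linalg.svd(q,full_matrices=False)[2][0];v*=np.sign(np.dot(p[:,:2].mean(0)-c,v))
    print('lever: svd',np.degrees(np.arctan2(v[1],v[0]))%360,'axis-mean',np.degrees(np.arctan2(*(p[:,:2].mean(0)-c)[::-1]))%360,'z',np.percentile(p[:,2],[5,50,95]),'r',np.percentile(np.hypot(*(p[:,:2]-c).T),[2,98]),len(p))
E
python3 - <<'E'
from h import *
lever(load('w2'),rows=240);lever(load('s2'));lever(load('scene0'));lever(load('w1'),rows=200)
d=load('s2');W=world(d);C=d['color'].astype(int)
s=arm.observe();print(s['position'])
r=np.hypot(W[...,0]-s['position'][0],W[...,1]-s['position'][1]);m=(r<.04)&(W[...,2]<.1)&(W[...,2]>.02);print(np.nanmin(W[m],0),W[m][:,2].min())
E
```

```text
lever: svd 178.6192396318562 axis-mean 178.32698180169908 z [0.0610592  0.06226756 0.06329826] r [0.02203275 0.10012417] 3308
lever: svd 178.37292231854536 axis-mean 180.2205167167683 z [0.05457063 0.06071024 0.06371739] r [0.02139954 0.11566842] 257
lever: svd 178.2716048535457 axis-mean 180.8246552091388 z [0.05474514 0.06083402 0.06389588] r [0.02280316 0.11533071] 226
lever: svd 178.52960666362313 axis-mean 177.94769660984204 z [0.06045708 0.0621388  0.06346652] r [0.04161166 0.11594004] 786
[ 0.47897577 -0.32949828  0.0468162 ]
[ 0.47739774 -0.3502872   0.05867637] 0.05867637370640431
```

Run:
```python
from h import *
print(arm.nose_length, [a for a in dir(arm) if a[0]!='_'])
d=load('s2')
im=cv2.imread('pics/s2.png')[225:330,110:250]
# mark projected TCP and tip
M=np.asarray
s=arm.observe();p=s['position']
for q,c in((p,(0,0,255)),(p-[0,0,.011],(0,255,0)),(p*[1,1,0],(255,0,0))):
    u=cv2.projectPoints(np.array([q]),d['rvec'],d['tvec'],np.array([[d['fx'],0,d['cx']],[0,d['fy'],d['cy']],[0,0,1]]),None)[0].ravel();print(u)
cv2.imwrite('pics/c3.png',cv2.resize(im,None,fx=5,fy=5,interpolation=cv2.INTER_CUBIC))
```

```text
0.011 ['PlanningError', 'get_image', 'nose_length', 'observe', 'sign_off']
[184.56428906 280.37796933]
[185.13882537 282.64721859]
[186.94841409 289.79456121]
```

View pics/c3.png

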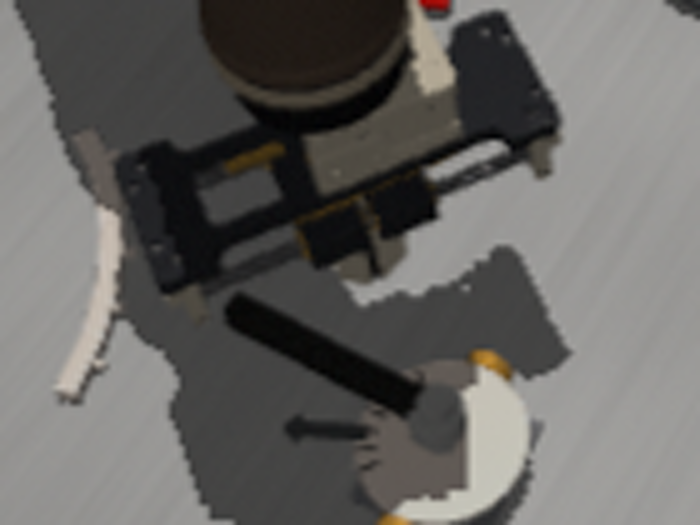

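Run:
```python
from h import *
to([.462,-.3765,.125],np.radians(-1.6))
d=load('w2');W=world(d);print(np.round(W[236:320:8,252],3))
```

```text
now [ 0.479  -0.3295  0.0468] yaw -0.6283 tilt [-0.  0.] q7 -1.55 t 3.67 delta [ 0.0139  0.048  -0.0782] spin -0.6004
[[ 0.486 -0.334  0.075]
 [ 0.487 -0.334  0.085]
 [ 0.487 -0.335  0.093]
 [ 0.485 -0.333  0.096]
 [ 0.482 -0.331  0.098]
 [ 0.503 -0.347  0.144]
 [ 0.502 -0.346  0.146]
 [ 0.501 -0.345  0.147]
 [ 0.408 -0.277  0.001]
 [ 0.402 -0.272  0.001]
 [ 0.396 -0.268  0.002]]
```

Request:
jog_arm(
  moves=[
    [0, 0, -0.06, 0],
    [0, 0, -0.078, 0],
    [0.014, 0.048, -0.078, -0.15],
    [0.014, 0.048, -0.078, -0.3],
    [0.014, 0.048, -0.078, -0.45],
    [0.014, 0.048, -0.078, -0.6],
    [0.014, 0.048, -0.078, -0.6],
    [0.014, 0.048, -0.078, -0.6],
  ],
  hand=0.05,
)

```text
clock: 4.68
position: [0.4622, -0.3763, 0.1248]
ee_rot: [3.141, -0.051, 0.0]
force: [-0.3, 0.5, -0.8]
width: 0.546
gripper_force: 0.0
```

Request:
jog_arm(
  moves=[
    [0, 0, 0.04, 0],
    [0, 0, 0.081, 0],
    [0, 0, 0.081, 0],
    [0, 0, 0.081, 0],
  ],
)

```text
clock: 5.18
position: [0.463, -0.3766, 0.0451]
ee_rot: [3.14, -0.047, 0.001]
force: [-0.4, 0.3, 1.5]
width: 0.548
gripper_force: 0.0
```

Run:
```python
from h import *
s=arm.observe();print(s['width'],s['force'])
to([.462,-.3765,.044],np.radians(-1.6))
d=shot('wrist','w3');lever(d,rows=230);shot('side','sd3');d=shot('scene','s3');lever(d)
im=np.hstack([cv2.resize(cv2.imread('pics/w3.png'),(400,300)),cv2.resize(cv2.imread('pics/s3.png')[225:345,90:250],(400,300))])
cv2.imwrite('pics/c4.png',im)
```

```text
0.5475715103002488 [-0.40912714  0.3185791   1.47783135]
now [ 0.463  -0.3766  0.0451] yaw -0.0296 tilt [0.001 0.001] q7 -0.96 t 5.17 delta [-0.001  -0.0001  0.0011] spin -0.0017
lever: svd 177.502908398446 axis-mean 178.40441900785012 z [0.06081726 0.06223186 0.06333805] r [0.03027456 0.07559245] 2013
lever: svd 177.03745758734735 axis-mean 180.98046471433236 z [0.05412732 0.06079266 0.06372995] r [0.0210871  0.08220329] 167
```

View pics/c4.png

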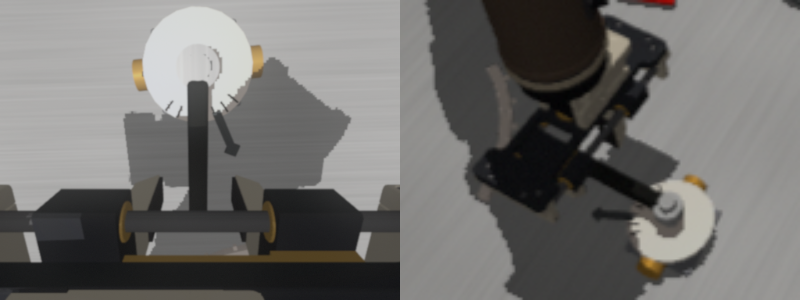

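The lever at (198,150) sits between the fingers. Now I'll close on it.

Request:
jog_arm(
  moves=[
    [0, 0, 0, 0],
    [0, 0, 0, 0],
    [0, 0, 0, 0],
    [0, 0, 0, 0],
    [0, 0, 0, 0],
    [0, 0, 0, 0],
    [0, 0, 0, 0],
  ],
  hand=0.0,
  newtons=20,
)

```text
clock: 6.2
position: [0.4624, -0.3763, 0.0438]
ee_rot: [3.141, -0.045, 0.0]
force: [-0.7, -1.3, 0.6]
width: 0.141
gripper_force: 20.0
```

Request:
jog_arm(
  moves=[
    [0.0006, -0.0093, 0.0, 0.1117],
    [0.0021, -0.018, 0.0, 0.2164],
    [0.0021, -0.018, 0.0, 0.2164],
  ],
)

```text
clock: 6.58
position: [0.4652, -0.3573, 0.0438]
ee_rot: [-3.118, 0.381, 0.001]
force: [-0.3, 1.5, 0.7]
width: 0.145
gripper_force: 20.1
```

Request:
jog_arm(
  moves=[
    [0.0005, -0.0088, 0.0, 0.105],
    [0.0018, -0.0176, 0.0, 0.209],
    [0.0041, -0.0261, 0.0, 0.314],
    [0.0061, -0.0317, 0.0, 0.384],
    [0.0079, -0.0357, 0, 0.436],
    [0.0079, -0.0357, 0, 0.436],
    [0.0079, -0.0357, 0, 0.436],
  ],
)

```text
clock: 7.45
position: [0.4815, -0.3254, 0.0438]
ee_rot: [-2.962, 1.046, -0.0]
force: [0.5, 0.2, 1.0]
width: 0.142
gripper_force: 20.0
```

Run:
```python
from h import *
s=arm.observe();print(s['width'],s['gripper_force'],s['force'],s['ft_torque'])
arc([.547,-.379],.085,141,[139,137,135])
d=shot('wrist','w4');lever(d,rows=230)
cv2.imwrite('pics/c5.png',cv2.resize(cv2.imread('pics/w4.png')[:250,100:412],None,fx=2,fy=2))
```

```text
0.1419874318821006 20.004655122756958 [0.4838382  0.22153215 0.96631019] [ 0.24113526 -0.14236032 -0.00579781]
angle now 140.6901833554314 r 0.08463352585994575 [ 0.48151636 -0.32538352  0.043835  ] yaw -38.89002210660237 f [0.4838382  0.22153215 0.96631019]
139 [0.0001, -0.003, 0.0, 0.0349]
137 [0.0002, -0.0059, 0.0, 0.0698]
135 [0.0005, -0.0088, 0.0, 0.1047]
lever: svd 138.83816149171682 axis-mean 140.71007105660507 z [0.06099531 0.06226653 0.06335559] r [0.0260668  0.07601858] 2104
```

View pics/c5.png

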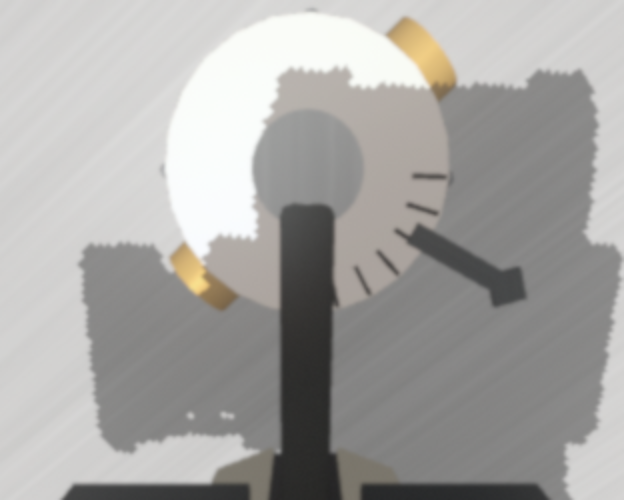

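Dial ticks put the shut stop about 4° further on. I'll keep closing gently.

Request:
jog_arm(
  moves=[
    [0.0001, -0.003, 0.0, 0.035],
    [0.0002, -0.0059, 0.0, 0.07],
    [0.0002, -0.0059, 0.0, 0.07],
  ],
)

```text
clock: 7.88
position: [0.4829, -0.3239, 0.0438]
ee_rot: [2.917, -1.156, -0.002]
force: [-5.6, -7.9, 2.6]
width: 0.145
gripper_force: 20.4
```

Request:
jog_arm(
  moves=[
    [0.0001, -0.003, 0.0, 0.035],
    [0.0001, -0.003, 0.0, 0.035],
  ],
)

```text
clock: 8.12
position: [0.4832, -0.3239, 0.0438]
ee_rot: [2.893, -1.209, -0.003]
force: [-11.4, -13.6, 1.0]
width: 0.144
gripper_force: 20.6
```

Request:
jog_arm(
  moves=[
    [0.0001, -0.003, 0.0, 0.035],
    [0.0001, -0.003, 0.0, 0.035],
  ],
)

```text
clock: 8.38
position: [0.4836, -0.3239, 0.0437]
ee_rot: [2.868, -1.261, -0.004]
force: [-15.8, -19.0, 2.4]
width: 0.154
gripper_force: 20.6
```

Run:
```python
from h import *
s=arm.observe();print(s['width'],s['gripper_force'],s['force'],s['ft_torque'])
arc([.547,-.379],.085,133,[131])
d=shot('wrist','w5');lever(d,rows=230)
```

```text
0.15391638201776048 20.62350292224437 [-15.78480873 -19.02287092   2.40999048] [-4.1998658   3.52344141  0.36124114]
angle now 139.00312939784396 r 0.08396047124711103 [ 0.48363122 -0.32392044  0.04374472] yaw -47.48519041085362 f [-15.78480873 -19.02287092   2.40999048]
131 [-0.0003, -0.0029, 0.0, 0.0349]
lever: svd 138.29987687116918 axis-mean 139.61391248843276 z [0.06112793 0.06232394 0.06342311] r [0.02330331 0.07526787] 2206
```

Request:
jog_arm(
  moves=[
    [0, 0.004, 0, -0.05],
    [0, 0.008, 0, -0.1],
  ],
)

```text
clock: 8.68
position: [0.483, -0.3244, 0.0439]
ee_rot: [2.937, -1.11, 0.001]
force: [3.2, -0.8, -3.2]
width: 0.143
gripper_force: 19.8
```

Request:
jog_arm(
  moves=[
    [0, 0, 0, 0],
    [0, 0, 0, 0],
    [0, 0, 0, 0],
    [0, 0, 0, 0],
    [0, 0, -0.06, 0],
    [0, 0, -0.12, 0],
    [0, 0, -0.16, 0],
    [0, 0, -0.16, 0],
  ],
  hand=0.055,
)

```text
clock: 9.68
position: [0.4854, -0.3233, 0.2074]
ee_rot: [2.939, -1.108, 0.01]
force: [-0.4, 0.4, 0.2]
width: 0.599
gripper_force: 0.0
```

Run:
```python
from h import *
s=arm.observe();print(s['width'],s['force'])
d=shot('wrist','w6');lever(d,rows=260);d=shot('scene','s6');lever(d)
to([.42,.05,.22],0)
```

```text
0.5985567453306497 [-0.43995656  0.4432067   0.16897638]
lever: svd 139.65655533675778 axis-mean 139.0049456590585 z [0.06105061 0.06236942 0.0634956 ] r [0.02141794 0.07468172] 571
lever: svd 140.328230967521 axis-mean 140.2741793161596 z [0.05805845 0.06079057 0.06377523] r [0.02112058 0.11373165] 179
now [ 0.4837 -0.3219  0.2037] yaw -0.7209 tilt [ 0. -0.] q7 -1.67 t 9.78 delta [-0.2933 -0.2374 -0.0163] spin -0.7209
```

Request:
jog_arm(
  moves=[
    [-0.25, -0.278, -0.1, -0.72],
    [-0.25, -0.278, -0.1, -0.72],
    [-0.25, -0.278, -0.1, -0.72],
    [-0.25, -0.278, -0.1, -0.72],
    [-0.25, -0.278, -0.1, -0.72],
    [-0.25, -0.278, -0.1, -0.72],
    [-0.25, -0.278, -0.1, -0.72],
    [-0.25, -0.278, -0.1, -0.72],
    [-0.25, -0.278, -0.1, -0.72],
  ],
)

```text
clock: 10.9
position: [0.4791, 0.0496, 0.3027]
ee_rot: [3.141, -0.006, -0.003]
force: [-0.9, -0.2, 0.5]
width: 0.596
gripper_force: 0.0
```

Run:
```python
from h import *
to([.6,.03,.3],0)
d=shot('wrist','w7')
```

```text
now [0.4791 0.0496 0.3027] yaw -0.0037 tilt [-0.002  0.001] q7 -1.79 t 10.9 delta [0.121  0.0191 0.0025] spin -0.0037
```

View pics/w7.png

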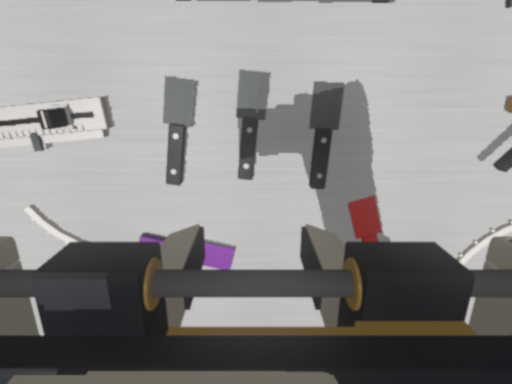

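Wrist view: three scrapers with handles near (176,153), (248,148) and (320,158). The gate grip is at (55,118) and its pointer at (38,143).

Request:
jog_arm(
  moves=[
    [0.06, 0.02, 0.03, 0],
    [0.12, 0.02, 0.05, 0],
    [0.12, 0.02, 0.05, 0],
    [0.12, 0.02, 0.05, 0],
  ],
)

```text
clock: 11.45
position: [0.5991, 0.0301, 0.2529]
ee_rot: [3.141, -0.005, -0.003]
force: [0.8, -0.3, -0.2]
width: 0.599
gripper_force: 0.0
```

```bash
cat >> h.py <<'E'
def scrapers(d,rows=225,xlim=(.35,.66)):
    W=world(d);C=d['color'].astype(int);Z=W[...,2];mx=C.max(-1);sat=mx-C.min(-1)
    m=(mx<110)&(Z>.0035)&(Z<.026)&(W[...,0]<xlim[1])&(W[...,0]>xlim[0])&(W[...,1]<.25)&(W[...,1]>-.2)&(sat<25);m[rows:]=0
    n,L,S,_=cv2.connectedComponentsWithStats(m.astype(np.uint8));out=[]
    for i in range(1,n):
        if S[i,4]<300: continue
        p=W[L==i];q=p[:,:2];h=q[p[:,2]>.013];b=q[p[:,2]<.012]
        (c,s,a)=cv2.minAreaRect((h*1000).astype(np.float32));(cb,sb,_)=cv2.minAreaRect((b*1000).astype(np.float32))
        v=np.linalg.svd(h-h.mean(0),full_matrices=False)[2][0];v*=np.sign(v[0])
        print('handle',np.round(c,1),np.round(s,1),'yaw',round(np.degrees(np.arctan2(v[1],v[0])),2),'zs',np.round(np.percentile(p[p[:,2]>.013][:,2],[10,50,90]),4),'blade',np.round(cb,1),np.round(sb,1),'yaw hb',round(np.degrees(np.arctan2(cb[1]-c[1],cb[0]-c[0])),2))
E
python3 - <<'E'
from h import *
scrapers(load('w7'))
d=shot('wrist','w8');to([.6,.03,.25],0)
W=world(d);C=d['color'].astype(int);Z=W[...,2]
# rack top
m=(Z>.05)&(Z<.062)&(W[...,0]>.6)&(W[...,1]<.25)&(W[...,1]>-.2);m[250:]=0
p=W[m];print('rack top',cv2.minAreaRect((p[:,:2]*1000).astype(np.float32)),np.median(p[:,2]),m.sum())
# rack front edge: minimal x per y bin, for top between slots
for y in np.arange(-.14,.19,.01):
    k=p[np.abs(p[:,1]-y)<.004]
    if len(k)>10: print(round(y,3),np.round(np.percentile(k[:,0],[1,50,99]),4))
m=(Z>.024)&(Z<.04)&(C.max(-1)<70)&(W[...,0]>.64);m[250:]=0
n,L,S,_=cv2.connectedComponentsWithStats(m.astype(np.uint8))
for i in range(1,n):
    if S[i,4]>60: q=W[L==i];print('slot',S[i,4],cv2.minAreaRect((q[:,:2]*1000).astype(np.float32)),np.median(q[:,2]))
E
```

```text
handle [493.9 -57.4] [ 43.5 155. ] yaw -3.53 zs [0.0134 0.0186 0.02  ] blade [499.9 -58.7] [ 46.7 145.9] yaw hb -12.03
handle [488.3  59.6] [ 39.7 109.7] yaw -6.15 zs [0.017  0.0191 0.0203] blade [532.1  50.9] [42.3 15.5] yaw hb -11.16
handle [471.3 167.4] [23.1 93.3] yaw -7.97 zs [0.0176 0.0192 0.0203] blade [473.1 156.4] [89.7 14.8] yaw hb -80.79
now [0.5987 0.0306 0.2538] yaw -0.0023 tilt [-0.001  0.   ] q7 -1.71 t 11.5 delta [0.0013 0.0006 0.0038] spin -0.0023
rack top ((742.6707153320312, 8.333038330078125), (298.085205078125, 67.23006439208984), 89.30957794189453) 0.057462816503367806 13249
-0.14 [0.7074 0.7342 0.7566]
-0.13 [0.7075 0.7332 0.7673]
-0.12 [0.7077 0.7339 0.7707]
-0.11 [0.7078 0.7332 0.7688]
-0.1 [0.7079 0.7266 0.77  ]
-0.09 [0.708  0.7344 0.77  ]
-0.08 [0.7086 0.7352 0.771 ]
-0.07 [0.7087 0.7353 0.772 ]
-0.06 [0.7087 0.7345 0.7675]
-0.05 [0.7088 0.7353 0.772 ]
-0.04 [0.7088 0.7345 0.772 ]
-0.03 [0.7089 0.7288 0.7723]
-0.02 [0.709  0.7334 0.7687]
-0.01 [0.7092 0.7344 0.7713]
0.0 [0.7094 0.7351 0.7717]
0.01 [0.7095 0.7365 0.7733]
0.02 [0.7101 0.7367 0.7732]
0.03 [0.7101 0.7365 0.7736]
0.04 [0.7102 0.7287 0.771 ]
0.05 [0.7102 0.7329 0.7731]
0.06 [0.7102 0.7368 0.7735]
0.07 [0.7103 0.7364 0.7737]
0.08 [0.7104 0.7365 0.7735]
0.09 [0.7106 0.7368 0.7745]
0.1 [0.7108 0.7378 0.7728]
0.11 [0.7109 0.7335 0.7741]
0.12 [0.7114 0.735  0.7735]
0.13 [0.7115 0.737  0.7726]
0.14 [0.7115 0.737  0.7738]
0.15 [0.7116 0.7369 0.7605]
0.16 [0.713  0.7336 0.7598]
slot 276 ((684.7697143554688, -97.29084777832031), (45.93086242675781, 10.528854370117188), 89.79644775390625) 0.033034181708479965
```

View pics/w8.png

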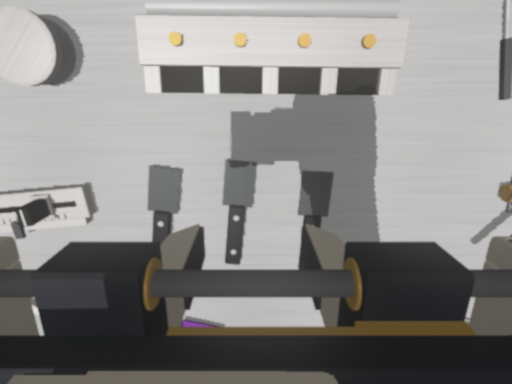

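Wrist view: rack mouth row at about y px 80, with four dark slots at u of about 180, 240, 300 and 357. I'll refine the slot walls and scraper poses.

```bash
cat >> h.py <<'E'
def scr(d,rows=225,lo=.35,hi=.66):
    W=world(d);C=d['color'].astype(int);Z=W[...,2];mx=C.max(-1);sat=mx-C.min(-1);S0=(W[...,0]<hi)&(W[...,0]>lo)&(W[...,1]<.25)&(W[...,1]>-.2)&(sat<30)
    def comps(m,a):
        m=m.copy();m[rows:]=0;n,L,S,_=cv2.connectedComponentsWithStats(m.astype(np.uint8))
        for i in range(1,n):
            if S[i,4]>a: yield W[L==i]
    H=[];
    for p in comps(S0&(Z>.0145)&(Z<.026)&(mx<75),150):
        c,s,a=cv2.minAreaRect((p[:,:2]*1000).astype(np.float32));v=np.linalg.svd(p[:,:2]-p[:,:2].mean(0),full_matrices=False)[2][0];v*=np.sign(v[0])
        print('handle mean',np.round(p.mean(0),4),'rect',np.round(c,1),np.round(s,1),'yaw',round(np.degrees(np.arctan2(v[1],v[0])),2));H.append(p)
    for p in comps(S0&(Z>.0075)&(Z<.0135)&(mx<120),150):
        c,s,a=cv2.minAreaRect((p[:,:2]*1000).astype(np.float32))
        print('blade mean',np.round(p.mean(0),4),'rect',np.round(c,1),np.round(s,1))
E
python3 - <<'E'
from h import *
d=load('w7');scr(d)
d=load('w8')
print('w8');scr(d)
W=world(d);C=d['color'].astype(int);Z=W[...,2]
m=(Z>.036)&(Z<.07)&(W[...,0]>.67)&(W[...,0]<.704)&(W[...,1]<.25)&(W[...,1]>-.2);m[200:]=0
n,L,S,_=cv2.connectedComponentsWithStats(m.astype(np.uint8))
for i in range(1,n):
    if S[i,4]>40: q=W[L==i];print('post',S[i,4],np.round(np.percentile(q[:,1],[2,50,98]),4),'x',np.round(np.percentile(q[:,0],[2,10,50]),4),'z',np.round(np.percentile(q[:,2],[5,50,95]),4))
d=load('side0');W=world(d);Z=W[...,2]
m=(Z>.05)&(Z<.062)&(W[...,0]>.6)&(W[...,1]<.2)&(W[...,1]>-.2);p=W[m];print('side rack',cv2.minAreaRect((p[:,:2]*1000).astype(np.float32)),np.median(p[:,2]))
E
```

```text
handle mean [0.4969 0.0556 0.0192] rect [495.5  55.6] [21.7 61.8] yaw -6.24
handle mean [ 0.4659 -0.0541  0.0189] rect [463.5 -54.1] [23. 94.] yaw -3.4
blade mean [0.5532 0.0449 0.0122] rect [556.3  49. ] [42.8 64.2]
blade mean [ 0.5419 -0.0598  0.0121] rect [541.3 -59.8] [44.5 65.9]
w8
blade mean [0.5592 0.0487 0.0122] rect [557.9  48.8] [40.8 66.4]
blade mean [0.5498 0.1558 0.0122] rect [543.5 157.1] [42.5 78.1]
blade mean [ 0.5433 -0.0599  0.0121] rect [534.9 -59.5] [43.9 81.5]
post 333 [0.1397 0.1479 0.1575] x [0.6815 0.6838 0.6929] z [0.0394 0.042  0.0433]
post 326 [0.0698 0.0785 0.0876] x [0.6813 0.6835 0.6927] z [0.0405 0.0418 0.0433]
post 332 [0.0006 0.0091 0.0175] x [0.6799 0.6822 0.6924] z [0.0406 0.0419 0.0432]
post 357 [-0.0696 -0.0607 -0.0519] x [0.6796 0.6808 0.6911] z [0.0399 0.0419 0.0432]
post 390 [-0.1398 -0.13   -0.1217] x [0.6782 0.6805 0.6908] z [0.0391 0.0416 0.043 ]
side rack ((1056.5618896484375, -6.781005859375), (703.2420043945312, 398.7279968261719), 1.2128534317016602) 0.056906180472718074
```

Run:
```python
from h import *
to([.4785,-.055,.09],np.radians(-3.4))
```

```text
now [0.5987 0.0306 0.2538] yaw -0.0023 tilt [-0.001  0.   ] q7 -1.71 t 11.5 delta [-0.1199  0.0858  0.1639] spin 0.057
```

Request:
jog_arm(
  moves=[
    [-0.04, 0.029, 0.05, 0.02],
    [-0.08, 0.058, 0.1, 0.04],
    [-0.12, 0.086, 0.15, 0.057],
    [-0.12, 0.086, 0.163, 0.057],
    [-0.12, 0.086, 0.163, 0.057],
    [-0.12, 0.086, 0.163, 0.057],
    [-0.12, 0.086, 0.163, 0.057],
  ],
  hand=0.05,
)

```text
clock: 12.38
position: [0.4812, -0.0537, 0.0924]
ee_rot: [-3.14, 0.09, -0.005]
force: [0.5, 0.2, -0.3]
width: 0.545
gripper_force: 0.0
```

Run:
```python
from h import *
to([.4785,-.055,.013],np.radians(-3.4))
d=shot('wrist','w9');scr(d,rows=384,hi=.7)
```

```text
now [ 0.4812 -0.0537  0.0924] yaw -0.057 tilt [ 0.003 -0.   ] q7 -1.61 t 12.38 delta [-0.0029  0.0014  0.0794] spin 0.0023
handle mean [0.4834 0.0477 0.0179] rect [483.2  54.7] [21.8 85.6] yaw -5.26
handle mean [ 0.4846 -0.0562  0.0192] rect [481.9 -56.3] [22.1 57.1] yaw -4.68
handle mean [0.4772 0.159  0.0184] rect [471.3 163.2] [17.  91.6] yaw -8.39
blade mean [0.5563 0.0275 0.0114] rect [555.9  27.8] [ 1.8 63.2]
blade mean [0.5287 0.1456 0.0118] rect [502.  152.1] [ 21.8 157.3]
blade mean [ 0.5217 -0.06    0.0123] rect [522.5 -58.6] [43.9 28.7]
blade mean [0.4843 0.0445 0.0106] rect [480.5  44.9] [ 5.6 89.3]
```

Request:
jog_arm(
  moves=[
    [-0.002, 0.002, 0.04, 0.01],
    [-0.002, 0.002, 0.07, 0.01],
    [-0.002, 0.002, 0.0785, 0.01],
    [-0.002, 0.002, 0.0785, 0.01],
    [-0.002, 0.002, 0.0785, 0.01],
  ],
)

```text
clock: 13.05
position: [0.4782, -0.0562, 0.0134]
ee_rot: [-3.14, 0.107, -0.003]
force: [-0.5, 0.1, 0.5]
width: 0.544
gripper_force: 0.0
```

Request:
jog_arm(
  moves=[
    [0, 0, 0, 0],
    [0, 0, 0, 0],
    [0, 0, 0, 0],
    [0, 0, 0, 0],
    [0, 0, 0, 0],
    [0, 0, 0, 0],
  ],
  hand=0.0,
  newtons=40,
)

```text
clock: 13.8
position: [0.4771, -0.0563, 0.0123]
ee_rot: [3.14, -0.107, -0.0]
force: [0.5, 0.3, -0.6]
width: 0.005
gripper_force: 0.0
```

Run:
```python
from h import *
to([.53,-.096,.06],np.radians(-.8))
```

```text
now [ 0.4771 -0.0563  0.0123] yaw -0.0681 tilt [-0.  0.] q7 -1.61 t 13.8 delta [ 0.0554  0.036  -0.0477] spin -0.0541
```

Run:
```python
from h import *
s=arm.observe();print(s['width'],s['gripper_force'])
d=shot('wrist','w10');scr(d,rows=384,hi=.7);shot('scene','s10')
im=np.hstack([cv2.resize(cv2.imread('pics/w10.png'),(400,300)),cv2.resize(cv2.imread('pics/s10.png')[150:270,180:340],(400,300))])
cv2.imwrite('pics/c6.png',im)
```

```text
0.00536734227408248 0.0
handle mean [0.4924 0.0538 0.0189] rect [492.4  54.4] [23.7 67.6] yaw -4.0
handle mean [ 0.4962 -0.057   0.019 ] rect [482.2 -56. ] [22.9 56.7] yaw -3.17
handle mean [0.4371 0.059  0.0192] rect [437.1  59.6] [22.9  7.8] yaw 84.87
blade mean [0.5564 0.0484 0.0123] rect [522.5  52.3] [ 44.8 135. ]
blade mean [ 0.5234 -0.0639  0.0124] rect [529.9 -59.1] [44.2 43.8]
```

View pics/c6.png

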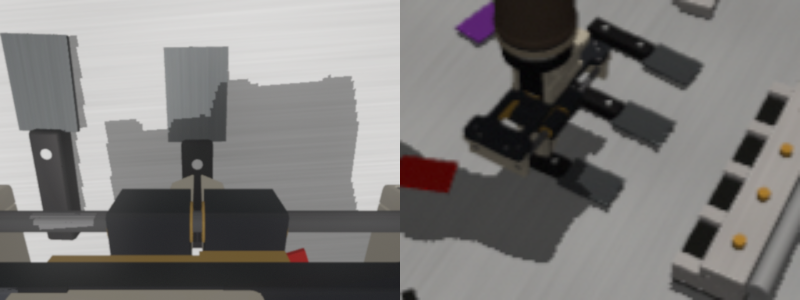

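The fingers closed over the top of the handle, so the real fingertip height differs from the reported one. I'll check it from both cameras.

Run:
```python
from h import *
s=arm.observe();p=s['position']
d=load('w10');W=world(d);print('wrist col',[(v,np.round(W[v,252],3).tolist()) for v in range(196,262,5)])
for n in('s10',):
    d=load(n);K=np.array([[d['fx'],0,d['cx']],[0,d['fy'],d['cy']],[0,0,1]])
    for z in(0,.012,.025,.04): print(z,cv2.projectPoints(np.array([[p[0],p[1],z]]),d['rvec'],d['tvec'],K,None)[0].ravel())
    W=world(d)
    for v in range(205,225,2): print(v,[np.round(W[v,u],3).tolist() for u in (234,238,242)])
print(s['joints'],p,s['ee_rot'])
for n in('w1','w7','w10'):
    d=load(n);M=cv2.Rodrigues(d['rvec'])[0];print(n,-M.T@d['tvec'].ravel())
cv2.imwrite('pics/c7.png',np.hstack([cv2.resize(cv2.imread('pics/s10.png')[190:240,215:265],(400,400),interpolation=cv2.INTER_CUBIC),cv2.resize(cv2.imread('pics/w10.png')[190:290,200:300],(400,400),interpolation=cv2.INTER_CUBIC)]))
```

```text
wrist col [(196, [0.501, -0.057, 0.02]), (201, [0.498, -0.057, 0.019]), (206, [0.495, -0.057, 0.019]), (211, [0.492, -0.057, 0.019]), (216, [0.489, -0.057, 0.02]), (221, [0.485, -0.056, 0.019]), (226, [0.482, -0.056, 0.019]), (231, [0.479, -0.056, 0.019]), (236, [0.476, -0.056, 0.019]), (241, [0.472, -0.055, 0.019]), (246, [0.469, -0.055, 0.02]), (251, [0.466, -0.055, 0.019]), (256, [0.462, -0.055, 0.019]), (261, [0.458, -0.054, 0.019])]
0 [237.35303248 215.59148725]
0.012 [237.20557128 213.01321389]
0.025 [237.04337169 210.17724848]
0.04 [236.85297382 206.84825254]
205 [[0.48, -0.075, 0.069], [0.487, -0.065, 0.063], [0.489, -0.046, 0.044]]
207 [[0.502, -0.112, 0.111], [0.488, -0.069, 0.059], [0.489, -0.048, 0.037]]
209 [[0.504, -0.115, 0.107], [0.487, -0.068, 0.048], [0.478, -0.028, 0.001]]
211 [[0.469, -0.06, 0.021], [0.488, -0.07, 0.042], [0.489, -0.048, 0.019]]
213 [[0.47, -0.062, 0.015], [0.482, -0.06, 0.019], [0.493, -0.055, 0.019]]
215 [[0.473, -0.068, 0.013], [0.485, -0.066, 0.018], [0.495, -0.06, 0.017]]
217 [[0.473, -0.069, 0.005], [0.486, -0.067, 0.01], [0.499, -0.066, 0.016]]
219 [[0.475, -0.072, -0.0], [0.485, -0.067, -0.0], [0.501, -0.071, 0.014]]
221 [[0.478, -0.078, -0.0], [0.488, -0.073, -0.0], [0.499, -0.068, -0.001]]
223 [[0.482, -0.086, 0.001], [0.492, -0.08, 0.0], [0.503, -0.076, 0.002]]
[-0.01346532  0.48402834  0.02581561  2.12424606 -0.02349031  0.53361788
 -1.60930532] [ 0.47717385 -0.05634041  0.01230625] [ 3.13970492e+00 -1.06981066e-01 -6.27405603e-05]
w1 [ 0.53188509 -0.35016742  0.39593073]
w7 [0.55993075 0.04983867 0.47693061]
w10 [ 0.55748756 -0.06141377  0.18666248]
```

View pics/c7.png

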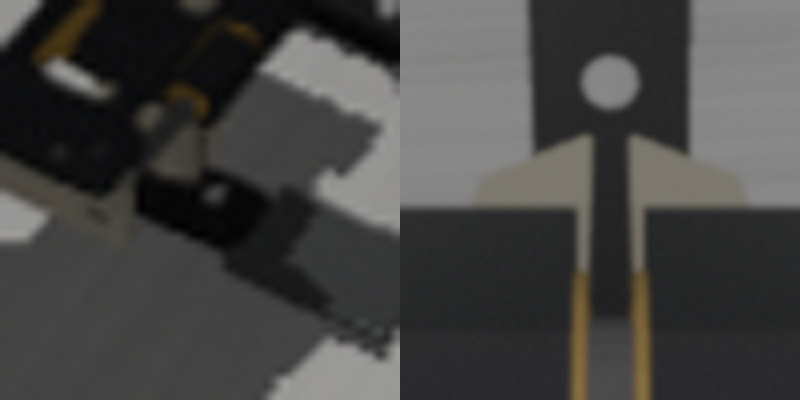

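Run:
```python
from h import *
for n in('w10','w9','w3','w7','w2'):
    d=load(n);W=world(d);M=cv2.Rodrigues(d['rvec'])[0]
    C=d['color'].astype(int)
    cam=-M.T@d['tvec'].ravel()
    m=(C[...,0]>C[...,2]+8)&(d['z_map']<.2)&(d['z_map']>0);m[300:]=0;m[:,:130]=0;m[:,380:]=0
    p=W[m]-cam+[0,0,.1744]
    i=np.argsort(p[:,2])[:8]
    print(n,m.sum(),'lowest visible tan pts rel TCP (z):',np.round(p[i[::2]],4).tolist(), np.round(np.percentile(p[:,2],[0,1,5]),4))
    v,u=np.where(m);k=np.argmin(v);print(u[k],v[k],np.round(p[k],4),d['z_map'][v[k],u[k]])
```

```text
w10 1361 lowest visible tan pts rel TCP (z): [[-0.076, 0.0162, 0.0068], [-0.0749, 0.0024, 0.0069], [-0.0734, 0.01, 0.0076], [-0.0749, 0.0149, 0.0079]] [0.0068 0.0176 0.0218]
244 224 [-0.0734  0.01    0.0076] 0.18122283
w9 3105 lowest visible tan pts rel TCP (z): [[-0.0724, -0.0234, 0.0155], [-0.0712, -0.0259, 0.0171], [-0.0677, 0.0333, 0.0175], [-0.0715, -0.0274, 0.018]] [0.0155 0.0206 0.0259]
302 224 [-0.0704 -0.0237  0.0173] 0.17044279
w3 4723 lowest visible tan pts rel TCP (z): [[-0.0046, -0.051, -0.0292], [-0.005, -0.0452, -0.0289], [-0.0045, -0.0502, -0.0284], [-0.0121, 0.0482, -0.0277]] [-0.0292 -0.0253 -0.0214]
324 58 [ 0.0197 -0.0446 -0.0273] 0.1864263
w7 3192 lowest visible tan pts rel TCP (z): [[-0.0718, -0.03, 0.0175], [-0.0703, -0.0309, 0.0181], [-0.07, -0.0302, 0.0187], [-0.0706, -0.0297, 0.0188]] [0.0175 0.0215 0.0268]
196 225 [-0.0698  0.0314  0.0188] 0.16938321
w2 8115 lowest visible tan pts rel TCP (z): [[0.0031, -0.0602, -0.0467], [0.0138, -0.0592, -0.0464], [0.0156, -0.0587, -0.0462], [0.0207, -0.0536, -0.0461]] [-0.0467 -0.0264 -0.0214]
303 13 [ 0.0209 -0.0553 -0.0463] 0.1959802
```

Both cameras put the real fingertips about 15–17 mm above the reported TCP, not 11 mm below it. That also explains the first missed lever grasp. I'll open and go lower, watching the force.

Request:
jog_arm(
  moves=[
    [0, 0, -0.01, 0],
    [0, 0, -0.01, 0],
    [0, 0, -0.01, 0],
    [0, 0, -0.01, 0],
    [0, 0, -0.01, 0],
    [0, 0, -0.01, 0],
  ],
  hand=0.05,
)

```text
clock: 14.65
position: [0.4771, -0.0563, 0.0222]
ee_rot: [3.14, -0.107, -0.0]
force: [-0.1, 0.1, -0.2]
width: 0.537
gripper_force: 0.0
```

Request:
jog_arm(
  moves=[
    [0.001, 0, 0.01, 0],
    [0.001, 0, 0.02, 0],
    [0.001, 0, 0.025, 0],
    [0.001, 0, 0.025, 0],
  ],
)

```text
clock: 15.15
position: [0.4777, -0.0564, -0.0033]
ee_rot: [3.14, -0.107, -0.002]
force: [0.1, 1.1, 0.5]
width: 0.545
gripper_force: 0.0
```

Request:
jog_arm(
  moves=[
    [0, 0, 0.004, 0],
    [0, 0, 0.008, 0],
    [0, 0, 0.008, 0],
  ],
)

```text
clock: 15.52
position: [0.478, -0.0564, -0.0109]
ee_rot: [3.14, -0.107, -0.001]
force: [0.4, 0.2, 0.7]
width: 0.546
gripper_force: 0.0
```

Run:
```python
from h import *
s=arm.observe();print(s['width'],s['force'],s['position'])
shot('scene','s11');shot('side','sd11');shot('wrist','w11')
cv2.imwrite('pics/c8.png',np.hstack([cv2.resize(cv2.imread('pics/s11.png')[185:245,205:265],(400,400),interpolation=cv2.INTER_CUBIC),cv2.resize(cv2.imread('pics/w11.png')[150:310,176:336],(400,400),interpolation=cv2.INTER_CUBIC)]))
```

```text
0.5460686428618825 [0.36460188 0.15531748 0.74126101] [ 0.47801941 -0.05636111 -0.01091128]
```

View pics/c8.png

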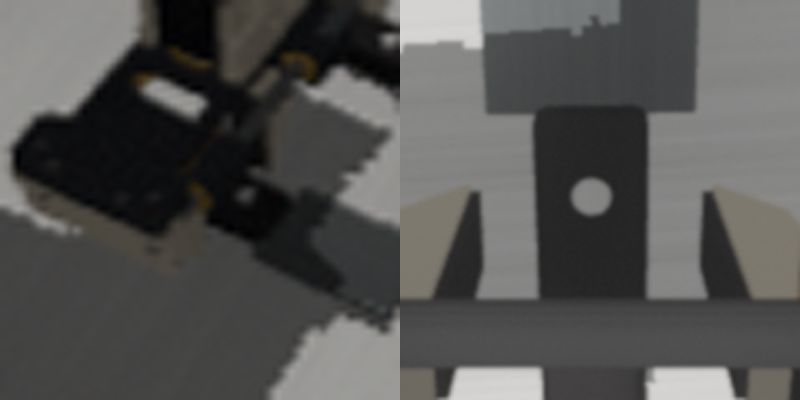

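The handle is now between the pads, with the TCP reading -11 mm and no contact, so the offset is confirmed.

Request:
jog_arm(
  moves=[
    [0, 0, 0.002, 0],
    [0, 0, 0.002, 0],
    [0, 0, 0.002, 0],
    [0, 0, 0.002, 0],
    [0, 0, 0.002, 0],
    [0, 0, 0.002, 0],
  ],
  hand=0.0,
  newtons=40,
)

```text
clock: 16.42
position: [0.4782, -0.0564, -0.0127]
ee_rot: [3.14, -0.107, -0.0]
force: [0.4, 0.6, 0.3]
width: 0.258
gripper_force: 40.0
```

Run:
```python
from h import *
s=arm.observe();print(s['width'],s['force'],s['position'],s['gripper_force'])
to([.54,-.096,s['position'][2]+.05],np.radians(-.8))
```

```text
0.2577522160923866 [0.38369826 0.57687372 0.34385969] [ 0.47818374 -0.05638373 -0.01267236] 39.963587522506714
now [ 0.4782 -0.0564 -0.0127] yaw -0.0681 tilt [-0.  0.] q7 -1.61 t 16.43 delta [ 0.0644  0.0353 -0.05  ] spin -0.0541
```

Request:
jog_arm(
  moves=[
    [0, 0, -0.025, 0],
    [0, 0, -0.05, 0],
    [0.03, 0.018, -0.05, -0.027],
    [0.064, 0.035, -0.05, -0.054],
    [0.064, 0.035, -0.05, -0.054],
    [0.064, 0.035, -0.05, -0.054],
  ],
)

```text
clock: 17.18
position: [0.5387, -0.0953, 0.0369]
ee_rot: [-3.141, 0.023, 0.002]
force: [-0.2, -0.1, -0.9]
width: 0.258
gripper_force: 40.0
```

```bash
cat >> h.py <<'E'
def held(d,tcp,yaw,L=(.05,.095)):
    "held scraper: blade points in tool-down frame -> pitch, lateral, height"
    W=world(d);c,s=np.cos(yaw),np.sin(yaw);q=W-np.array(tcp);a=q[...,0]*c+q[...,1]*s;b=-q[...,0]*s+q[...,1]*c
    m=(np.abs(b)<.026)&(a>.02)&(a<.11)&(W[...,2]>tcp[2]-.012)&(W[...,2]<tcp[2]+.032);m[240:]=0
    A,B,Z=a[m],b[m],W[...,2][m]
    n,Lb,S,_=cv2.connectedComponentsWithStats(m.astype(np.uint8));print('n',m.sum(),S[1:,4])
    k=(A>.042)&(A<.1);co=np.polyfit(A[k],Z[k],1);print('blade z at a=.065',np.polyval(co,.065),'pitch deg',np.degrees(np.arctan(co[0])),'a max',np.percentile(A,99.5))
    for lo in(.04,.05,.06,.07,.08):
        kk=(A>lo)&(A<lo+.01);print(lo,'lat',np.round((np.percentile(B[kk],1)+np.percentile(B[kk],99))/2,4),'w',np.round(np.ptp(np.percentile(B[kk],[1,99])),4),'z',np.round(np.median(Z[kk]),4)) if kk.sum()>20 else 0
E
python3 - <<'E'
from h import *
s=arm.observe();print(s['width'],s['gripper_force'],s['position'])
d=shot('wrist','w12');held(d,s['position'],np.arctan2(*R.from_rotvec(s['ee_rot']).as_matrix()[1::-1,0]))
to([.575,-.096,-.0127+.027],-.0145)
E
```

```text
0.2583906971880772 39.96361792087555 [ 0.53868691 -0.09532144  0.03690997]
n 13436 [13435     1]
blade z at a=.065 0.06187017720016081 pitch deg -0.06580366056520418 a max 0.0964644362600392
0.04 lat 0.0006 w 0.043 z 0.0619
0.05 lat 0.0007 w 0.043 z 0.0619
0.06 lat 0.0008 w 0.0429 z 0.0619
0.07 lat 0.0009 w 0.0429 z 0.0619
0.08 lat 0.0009 w 0.0429 z 0.0618
now [ 0.5384 -0.095   0.0369] yaw -0.0138 tilt [-0.002 -0.   ] q7 -1.49 t 17.23 delta [0.0366 0.0005 0.0226] spin 0.0007
```

Request:
jog_arm(
  moves=[
    [0.034, 0.001, 0.012, 0],
    [0.034, 0.001, 0.0227, 0],
    [0.034, 0.001, 0.0227, 0],
    [0.034, 0.001, 0.0227, 0],
  ],
)

```text
clock: 17.73
position: [0.5725, -0.0969, 0.0147]
ee_rot: [-3.141, 0.022, 0.002]
force: [0.1, -0.2, -1.0]
width: 0.258
gripper_force: 40.0
```

Run:
```python
from h import *
s=arm.observe();print(s['width'],s['gripper_force'],s['force'])
to([.647,-.0965,.0142],-.0145)
d=shot('wrist','w13');held(d,s['position'],-.0145)
```

```text
0.25813907990837276 39.9635124206543 [ 0.1235203  -0.17872671 -1.04197885]
now [ 0.5725 -0.0969  0.0147] yaw -0.014 tilt [-0.001 -0.   ] q7 -1.49 t 17.73 delta [ 0.0745 -0.0015  0.0004] spin 0.0005
n 15543 [ 2111     1     1     1     1     1     2     1     1     1     1     1
     1     1     1     1     1     1     1     1     2     1     1     1
 13385     1    10    10     1]
blade z at a=.065 0.039703948135033126 pitch deg -0.039735821439380356 a max 0.10969692425714926
0.04 lat 0.0007 w 0.043 z 0.0397
0.05 lat 0.0008 w 0.0431 z 0.0397
0.06 lat 0.0008 w 0.043 z 0.0397
0.07 lat 0.0009 w 0.0429 z 0.0397
0.08 lat 0.001 w 0.0429 z 0.0397
```

Request:
jog_arm(
  moves=[
    [0.015, -0.001, 0.0005, 0],
    [0.03, -0.001, 0.0005, 0],
    [0.045, -0.001, 0.0005, 0],
    [0.06, -0.001, 0.0005, 0],
    [0.068, -0.001, 0.0005, 0],
    [0.068, -0.001, 0.0005, 0],
  ],
)

```text
clock: 18.52
position: [0.6423, -0.097, 0.0142]
ee_rot: [3.141, -0.022, 0.001]
force: [-0.6, 0.3, -1.1]
width: 0.258
gripper_force: 40.0
```

Request:
jog_arm(
  moves=[
    [0.004, 0, 0, 0],
    [0.008, 0, 0, 0],
    [0.008, 0, 0, 0],
  ],
)

```text
clock: 18.9
position: [0.6458, -0.0972, 0.0131]
ee_rot: [-3.141, 0.023, 0.011]
force: [-9.4, -0.6, 2.3]
width: 0.256
gripper_force: 40.0
```

Request:
jog_arm(
  moves=[
    [-0.002, 0, 0, 0],
    [-0.002, 0, 0, 0],
    [-0.002, 0, 0, 0],
    [-0.002, 0, 0, 0],
    [-0.002, 0, -0.03, 0],
    [-0.002, 0, -0.08, 0],
    [-0.002, 0, -0.08, 0],
    [-0.002, 0, -0.08, 0],
  ],
  hand=0.045,
)

```text
clock: 19.9
position: [0.6476, -0.0971, 0.0941]
ee_rot: [3.141, -0.022, 0.0]
force: [-0.0, -0.3, -1.2]
width: 0.486
gripper_force: 0.0
```

```bash
cat >> h.py <<'E'
def inrack(d):
    W=world(d);C=d['color'].astype(int)
    m=(C.max(-1)<75)&(W[...,0]>.54)&(W[...,0]<.69)&(W[...,2]>.02)&(W[...,2]<.056)&(np.abs(W[...,1]-.009)<.15)
    n,L,S,_=cv2.connectedComponentsWithStats(m.astype(np.uint8))
    for i in range(1,n):
        if S[i,4]>60: p=W[L==i];c,s,a=cv2.minAreaRect((p[:,:2]*1000).astype(np.float32));print('blk',S[i,:5],np.round(c,1),np.round(s,1),round(a,1),'x',np.round(np.percentile(p[:,0],[1,99]),4),'z',np.round(np.percentile(p[:,2],[5,50,95]),4))
E
python3 - <<'E'
from h import *
d=shot('scene','s14');inrack(d);scr(d,rows=384)
d=shot('side','sd14');scr(d,rows=384)
to([.4919,.056,.09],np.radians(-6.2))
E
```

```text
blk [262 229  42  23 389] [636.7 -96.8] [ 55.2 106.4] 89.7 x [0.5852 0.6896] z [0.0258 0.037  0.0427]
handle mean [0.4804 0.0533 0.018 ] rect [479.6  54.4] [25.8 95.7] yaw -5.2
now [ 0.6468 -0.0971  0.0929] yaw -0.014 tilt [-0.002 -0.   ] q7 -1.5 t 20.0 delta [-0.157  -0.1509  0.0033] spin 0.0942
```

Request:
jog_arm(
  moves=[
    [-0.05, -0.05, 0.0, 0.03],
    [-0.1, -0.1, 0.0, 0.06],
    [-0.157, -0.151, 0.003, 0.094],
    [-0.157, -0.151, 0.003, 0.094],
    [-0.157, -0.151, 0.02, 0.094],
    [-0.157, -0.151, 0.02, 0.094],
  ],
  hand=0.05,
)

```text
clock: 20.75
position: [0.4913, 0.056, 0.0727]
ee_rot: [3.136, -0.168, -0.005]
force: [0.0, -0.8, 0.8]
width: 0.548
gripper_force: 0.0
```

Run:
```python
from h import *
to([.4919,.056,-.0127],np.radians(-6.2))
d=shot('wrist','w15');scr(d,rows=384,hi=.7)
```

```text
now [0.4913 0.056  0.0727] yaw -0.1073 tilt [-0.003  0.001] q7 -1.88 t 20.75 delta [ 0.0009 -0.0001  0.0854] spin 0.0009
handle mean [0.4902 0.0556 0.0192] rect [480.3  57. ] [22.7 92.4] yaw -4.06
handle mean [0.4905 0.1594 0.0181] rect [491.3 163.6] [21.9 52.2] yaw -10.4
blade mean [0.5459 0.1357 0.0114] rect [545.7 135.8] [ 1.8 63.6]
blade mean [0.5374 0.0474 0.0123] rect [542.8  50.6] [44.1 38. ]
blade mean [0.4953 0.1555 0.011 ] rect [493.4 153.8] [59.3 24.7]
```

Request:
jog_arm(
  moves=[
    [0.001, 0, 0.04, 0],
    [0.001, 0, 0.07, 0],
    [0.001, 0, 0.085, 0],
    [0.001, 0, 0.085, 0],
    [0.001, 0, 0.085, 0],
  ],
)

```text
clock: 21.42
position: [0.4946, 0.0559, -0.01]
ee_rot: [-3.137, 0.17, -0.002]
force: [0.7, -0.5, 0.2]
width: 0.545
gripper_force: 0.0
```

Request:
jog_arm(
  moves=[
    [0, 0, 0, 0],
    [0, 0, 0, 0],
    [0, 0, 0, 0],
    [0, 0, 0, 0],
    [0, 0, 0, 0],
    [0, 0, 0, 0],
  ],
  hand=0.0,
  newtons=40,
)

```text
clock: 22.18
position: [0.494, 0.0559, -0.0105]
ee_rot: [-3.137, 0.17, -0.001]
force: [-1.2, 0.5, 6.3]
width: 0.259
gripper_force: 40.0
```

Run:
```python
from h import *
s=arm.observe();print(s['width'],s['force'],s['gripper_force'])
to([.555,.044,s['position'][2]+.05],-.0145)
```

```text
0.25888485392545857 [-1.24991169  0.47454868  6.33781573] 39.97219741344452
now [ 0.494   0.0559 -0.0105] yaw -0.1081 tilt [ 0. -0.] q7 -1.88 t 22.18 delta [ 0.062   0.0053 -0.05  ] spin -0.0936
```

Request:
jog_arm(
  moves=[
    [0, 0, -0.025, 0],
    [0, 0, -0.05, 0],
    [0.03, 0.003, -0.05, -0.047],
    [0.06, 0.005, -0.05, -0.094],
    [0.06, 0.005, -0.05, -0.094],
    [0.06, 0.005, -0.05, -0.094],
  ],
)

```text
clock: 22.92
position: [0.5518, 0.0445, 0.0386]
ee_rot: [3.141, -0.023, -0.003]
force: [0.3, 0.3, -1.3]
width: 0.259
gripper_force: 40.0
```

Run:
```python
from h import *
s=arm.observe();print(s['width'],s['gripper_force'],s['position'],s['force'])
d=shot('wrist','w16');held(d,s['position'],np.arctan2(*R.from_rotvec(s['ee_rot']).as_matrix()[1::-1,0]))
to([.575,.044,s['position'][2]-.0227],-.0145)
```

```text
0.2586828025871869 39.97182905673981 [0.55183284 0.04449275 0.03862722] [ 0.33110784  0.32677431 -1.25484553]
n 13425 [13425]
blade z at a=.065 0.061431064144170294 pitch deg -0.07175124707550726 a max 0.09658309929157861
0.04 lat 0.0006 w 0.043 z 0.0614
0.05 lat 0.0007 w 0.043 z 0.0615
0.06 lat 0.0008 w 0.043 z 0.0614
0.07 lat 0.0008 w 0.0429 z 0.0615
0.08 lat 0.0009 w 0.043 z 0.0614
now [0.5516 0.0446 0.0387] yaw -0.0143 tilt [-0.002  0.   ] q7 -1.76 t 22.98 delta [0.0234 0.0003 0.0227] spin 0.0002
```

Request:
jog_arm(
  moves=[
    [0.015, 0.0008, 0.012, 0],
    [0.022, 0.0008, 0.0222, 0],
    [0.022, 0.0008, 0.0222, 0],
    [0.022, 0.0008, 0.0222, 0],
    [0.037, 0.0008, 0.0222, 0],
    [0.052, 0.0008, 0.0222, 0],
    [0.067, 0.0008, 0.0222, 0],
    [0.082, 0.0008, 0.0222, 0],
    [0.089, 0.0008, 0.0222, 0],
    [0.089, 0.0008, 0.0222, 0],
  ],
)

```text
clock: 24.22
position: [0.6419, 0.0424, 0.017]
ee_rot: [3.141, -0.022, 0.0]
force: [0.1, 0.1, -2.1]
width: 0.252
gripper_force: 40.0
```

Request:
jog_arm(
  moves=[
    [0.004, 0, 0, 0],
    [0.009, 0, 0, 0],
    [0.009, 0, 0, 0],
  ],
)

```text
clock: 24.6
position: [0.6477, 0.0424, 0.0161]
ee_rot: [3.141, -0.022, -0.01]
force: [-8.1, -0.7, 2.4]
width: 0.253
gripper_force: 40.0
```

Contact at home again. Release and go to the third scraper.

Request:
jog_arm(
  moves=[
    [-0.002, 0, 0, 0],
    [-0.002, 0, 0, 0],
    [-0.002, 0, 0, 0],
    [-0.002, 0, 0, 0],
    [-0.002, 0, -0.03, 0],
    [-0.002, 0, -0.08, 0],
    [-0.002, 0, -0.08, 0],
    [-0.002, 0, -0.08, 0],
  ],
  hand=0.045,
)

```text
clock: 25.6
position: [0.6488, 0.0423, 0.0969]
ee_rot: [3.142, -0.022, 0.0]
force: [-0.2, 0.0, -0.6]
width: 0.489
gripper_force: 0.0
```

Run:
```python
from h import *
d=shot('scene','s17');inrack(d)
to([.4862,.1655,.075],np.radians(-8))
```

```text
blk [262 188  68  64 872] [636.5  13.1] [263.2 106.4] 89.9 x [0.5861 0.6895] z [0.0263 0.0369 0.0428]
now [0.6483 0.0422 0.0961] yaw -0.0141 tilt [-0.001  0.   ] q7 -1.72 t 25.65 delta [-0.1637 -0.121   0.0213] spin 0.1255
```

Request:
jog_arm(
  moves=[
    [-0.055, -0.04, 0.0, 0.04],
    [-0.11, -0.08, 0.0, 0.08],
    [-0.164, -0.121, 0.01, 0.125],
    [-0.164, -0.121, 0.021, 0.125],
    [-0.164, -0.121, 0.021, 0.125],
    [-0.164, -0.121, 0.021, 0.125],
  ],
  hand=0.05,
)

```text
clock: 26.4
position: [0.4875, 0.1646, 0.0758]
ee_rot: [3.133, -0.22, 0.0]
force: [0.3, -1.2, 0.3]
width: 0.546
gripper_force: 0.0
```

Run:
```python
from h import *
to([.4862,.1655,-.0115],np.radians(-8))
d=shot('wrist','w18');scr(d,rows=384,hi=.57)
```

```text
now [0.4875 0.1646 0.0758] yaw -0.1403 tilt [0.    0.001] q7 -2.13 t 26.4 delta [-0.0015 -0.0007  0.0873] spin -0.0006
handle mean [0.483  0.1663 0.0192] rect [470.9 168.6] [22.5 93.6] yaw -6.06
blade mean [0.5295 0.1582 0.0123] rect [531.7 159.8] [43.9 35.6]
```

Request:
jog_arm(
  moves=[
    [-0.001, -0.0014, 0.04, -0.01],
    [-0.001, -0.0014, 0.07, -0.01],
    [-0.001, -0.0014, 0.0865, -0.01],
    [-0.001, -0.0014, 0.0865, -0.01],
    [-0.001, -0.0014, 0.0865, -0.01],
  ],
)

```text
clock: 27.08
position: [0.4868, 0.1672, -0.0097]
ee_rot: [-3.134, 0.203, -0.002]
force: [-0.2, -0.8, 0.9]
width: 0.546
gripper_force: 0.0
```

Request:
jog_arm(
  moves=[
    [0, 0, 0, 0],
    [0, 0, 0, 0],
    [0, 0, 0, 0],
    [0, 0, 0, 0],
    [0, 0, 0, 0],
    [0, 0, 0, 0],
  ],
  hand=0.0,
  newtons=40,
)

```text
clock: 27.82
position: [0.486, 0.1672, -0.0102]
ee_rot: [-3.135, 0.203, -0.001]
force: [-1.2, 0.6, 5.7]
width: 0.257
gripper_force: 40.0
```

Run:
```python
from h import *
s=arm.observe();print(s['width'],s['force'],s['gripper_force'])
to([.555,.114,s['position'][2]+.05],-.0145)
```

```text
0.25720650167497355 [-1.15080797  0.56244583  5.68849082] 40.000603795051575
now [ 0.486   0.1672 -0.0102] yaw -0.1291 tilt [ 0. -0.] q7 -2.13 t 27.82 delta [ 0.0753  0.0438 -0.05  ] spin -0.1146
```

Request:
jog_arm(
  moves=[
    [0, 0, -0.025, 0],
    [0, 0, -0.05, 0],
    [0.035, 0.02, -0.05, -0.057],
    [0.071, 0.043, -0.05, -0.115],
    [0.071, 0.043, -0.05, -0.115],
    [0.071, 0.043, -0.05, -0.115],
  ],
)

```text
clock: 28.58
position: [0.5499, 0.1156, 0.039]
ee_rot: [-3.141, 0.023, 0.002]
force: [-1.0, 1.1, -0.3]
width: 0.258
gripper_force: 40.0
```

Run:
```python
from h import *
s=arm.observe();print(s['width'],s['gripper_force'],s['position'],s['force'])
d=shot('wrist','w19');held(d,s['position'],np.arctan2(*R.from_rotvec(s['ee_rot']).as_matrix()[1::-1,0]))
to([.575,.1137,s['position'][2]-.0222],-.0145)
```

```text
0.25827871535565017 39.99813258647919 [0.54989983 0.11559667 0.03901133] [-1.02026645  1.10504814 -0.26590378]
n 13297 [13297]
blade z at a=.065 0.061513562192445054 pitch deg -0.0979405574362812 a max 0.0961490210980309
0.04 lat 0.0003 w 0.043 z 0.0616
0.05 lat 0.0004 w 0.043 z 0.0615
0.06 lat 0.0004 w 0.043 z 0.0615
0.07 lat 0.0005 w 0.0429 z 0.0615
0.08 lat 0.0004 w 0.043 z 0.0615
now [0.5496 0.1161 0.039 ] yaw -0.0136 tilt [-0.001 -0.   ] q7 -1.9 t 28.62 delta [0.0255 0.0021 0.0222] spin 0.0009
```

Request:
jog_arm(
  moves=[
    [0.015, 0.0015, 0.012, 0],
    [0.023, 0.0018, 0.0222, 0],
    [0.023, 0.0018, 0.0222, 0],
    [0.023, 0.0018, 0.0222, 0],
    [0.038, 0.0018, 0.0222, 0],
    [0.053, 0.0018, 0.0222, 0],
    [0.068, 0.0018, 0.0222, 0],
    [0.083, 0.0018, 0.0222, 0],
    [0.093, 0.0018, 0.0222, 0],
    [0.093, 0.0018, 0.0222, 0],
  ],
)

```text
clock: 29.88
position: [0.644, 0.1122, 0.0173]
ee_rot: [-3.141, 0.022, -0.001]
force: [0.8, 0.4, -0.5]
width: 0.255
gripper_force: 40.0
```

Request:
jog_arm(
  moves=[
    [0.004, 0, 0, 0],
    [0.01, 0, 0, 0],
    [0.01, 0, 0, 0],
  ],
)

```text
clock: 30.25
position: [0.6493, 0.1123, 0.0161]
ee_rot: [3.141, -0.021, -0.013]
force: [-12.2, 0.4, 3.5]
width: 0.256
gripper_force: 40.0
```

Request:
jog_arm(
  moves=[
    [-0.002, 0, 0, 0],
    [-0.002, 0, 0, 0],
    [-0.002, 0, 0, 0],
    [-0.002, 0, 0, 0],
    [-0.002, 0, -0.03, 0],
    [-0.002, 0, -0.08, 0],
    [-0.002, 0, -0.12, 0],
    [-0.002, 0, -0.12, 0],
  ],
  hand=0.045,
)

```text
clock: 31.25
position: [0.6542, 0.1127, 0.1413]
ee_rot: [-3.14, 0.022, -0.011]
force: [0.5, -0.0, -0.6]
width: 0.491
gripper_force: 0.0
```

Run:
```python
from h import *
to([.46,.32,.2],-.0145)
```

```text
now [0.6542 0.1127 0.1413] yaw -0.0142 tilt [ 0.007 -0.002] q7 -1.84 t 31.25 delta [-0.1967 -0.2047 -0.0597] spin 0.0003
```

Request:
jog_arm(
  moves=[
    [-0.05, -0.05, -0.03, 0],
    [-0.1, -0.1, -0.06, 0],
    [-0.15, -0.15, -0.06, 0],
    [-0.197, -0.205, -0.06, 0],
    [-0.197, -0.205, -0.06, 0],
    [-0.197, -0.205, -0.06, 0],
    [-0.197, -0.205, -0.06, 0],
  ],
)

```text
clock: 32.12
position: [0.4578, 0.3191, 0.1966]
ee_rot: [3.14, -0.023, -0.0]
force: [0.9, -0.4, 0.1]
width: 0.488
gripper_force: 0.0
```

Run:
```python
from h import *
to([.46,.32,.2],-.0145)
d=shot('scene','s20');inrack(d);scr(d,rows=384)
d=shot('wrist','w20')
W=world(d);C=d['color'].astype(int)
m=(W[...,2]>.05)&(W[...,2]<.07);m[220:]=0
n,L,S,_=cv2.connectedComponentsWithStats(m.astype(np.uint8))
for i in range(1,n):
    if S[i,4]>60: p=W[L==i];print(S[i],cv2.minAreaRect((p[:,:2]*1000).astype(np.float32)),p.mean(0))
m=(W[...,2]>.014)&(W[...,2]<.024)&(C.min(-1)>110);m[230:]=0
p=W[m];print('track',cv2.minAreaRect((p[:,:2]*1000).astype(np.float32)))
im=cv2.imread('pics/w20.png')[:240,112:400];cv2.imwrite('pics/c9.png',cv2.resize(im,None,fx=2.5,fy=2.5))
```

```text
now [0.4578 0.3191 0.1966] yaw -0.0144 tilt [-0.     0.001] q7 -2.32 t 32.12 delta [ 0.0021 -0.0009 -0.0034] spin 0.0001
blk [294 181  36  18 285] [639.1 120.2] [ 47.6 104.5] 85.7 x [0.5881 0.6884] z [0.0242 0.0364 0.0423]
blk [284 196  38  19 318] [638.1  50.7] [ 48.7 104.6] 85.8 x [0.5871 0.6888] z [0.0253 0.0369 0.0428]
blk [262 229  41  23 380] [636.7 -93.9] [ 50.4 106.1] 89.6 x [0.585  0.6892] z [0.0261 0.0368 0.0427]
[235  91  20  29 492] ((527.8547973632812, 325.51617431640625), (26.542295455932617, 17.870197296142578), 5.049299240112305) [0.52823585 0.32543894 0.06302289]
track ((536.0318603515625, 398.7181701660156), (268.41619873046875, 129.41278076171875), 69.18951416015625)
```

View pics/c9.png

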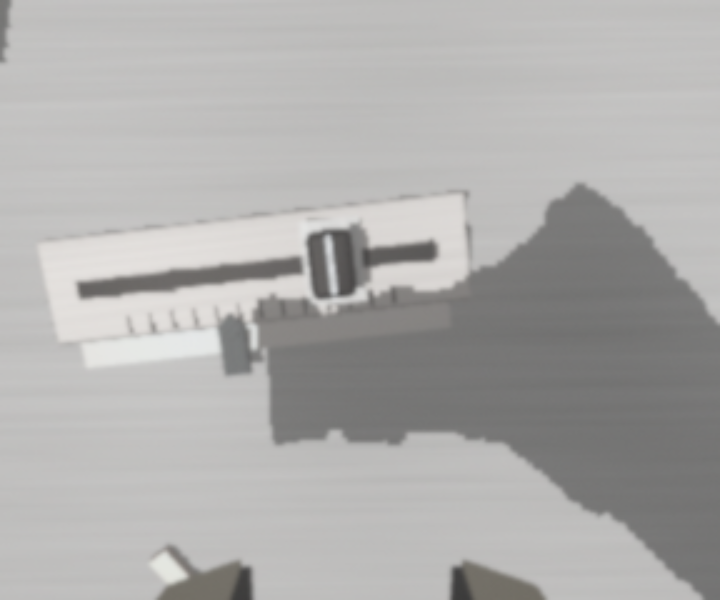

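The grip is at crop (332,262) and the pointer at crop (235,345). The track runs right to left with a slight yaw.

Run:
```python
from h import *
d=load('w20');W=world(d);C=d['color'].astype(int)
g=lambda x,y:(112+x/2.5,y/2.5)
e=[hit(d,*g(x,y),.021) for x,y in((40,240),(466,191),(60,342),(467,290))]
print('corners',np.round(e,4).tolist())
t1=e[0]-e[1];a=np.degrees(np.arctan2(-t1[0],t1[1]));print('gate yaw',a)
e2=[hit(d,*g(x,y),.021) for x,y in((80,290),(434,250))];t2=e2[0]-e2[1];print('groove yaw',np.degrees(np.arctan2(-t2[0],t2[1])))
m=(C.max(-1)<115)&(W[...,2]>.012)&(W[...,2]<.03);mm=np.zeros_like(m);mm[126:151,198:214]=m[126:151,198:214]
p=W[mm];print('pointer',p.mean(0),mm.sum(),cv2.minAreaRect((p[:,:2]*1000).astype(np.float32)),np.median(p[:,2]))
for yaw in(a,5.05):
    t=np.array([-np.sin(np.radians(yaw)),np.cos(np.radians(yaw))])
    grip=np.array([.5279,.3255]);print('pointer-grip along',(p.mean(0)[:2]-grip)@t,'across',(p.mean(0)[:2]-grip)@np.array([t[1],-t[0]]))
m=np.zeros_like(m);m[85:125,228:262]=1;m&=(C.max(-1)>120)&(W[...,2]>.055);print('line',W[m].mean(0) if m.any() else 0)
to([.5279,.3255,.045],np.radians(5.5))
```

```text
corners [[0.5387, 0.454, 0.021], [0.5558, 0.2676, 0.021], [0.4941, 0.451, 0.021], [0.5142, 0.2659, 0.021]]
gate yaw 5.263080951658509
groove yaw 5.2776779768525355
pointer [0.49120558 0.36616885 0.02333534] 19 ((491.7002258300781, 366.2801513671875), (13.436797142028809, 1.2782611846923828), 4.178120136260986) 0.02368142683424182
pointer-grip along 0.0438633323954418 across -0.0328092069370547
pointer-grip along 0.04374101308151218 across -0.03297210583621363
line [0.52712062 0.32665211 0.06299819]
now [0.4585 0.3184 0.1968] yaw -0.0165 tilt [-0.     0.001] q7 -2.32 t 32.23 delta [ 0.0693 -0.0084  0.1517] spin -0.1125
```

Run:
```python
from h import *
d=load('w20');C=cv2.cvtColor(d['color'],cv2.COLOR_RGB2GRAY).astype(int)
print(C[124:152:2,196:220])
W=world(d);print(np.round(W[128:150:4,200:214:2,2],3))
g=np.array([.5275,.3258]);y=np.radians(5.27);t=np.array([-np.sin(y),np.cos(y)])
for u,v in((205,131),(206,136),(206,142),(207,147)):
    q=hit(d,u,v,.0225)[:2];print(u,v,q,(q-g)@t)
```

```text
[[221 206 186 199 218 221 219 215 214 213 203 187 198 213 219 217 200 163
  138 121 109 121 130 132]
 [220 210 189 187 205 202 175 145 140 161 174 157 151 186 214 216 197 156
  132 122 110 115 127 130]
 [220 216 198 170 163 150 132 126 125 125 122 116 126 162 192 197 185 153
  131 126 124 124 124 123]
 [205 200 184 156 136 127 125 125 124 124 123 122 117 126 168 202 214 212
  192 154 136 135 135 135]
 [228 225 210 171 134 126 124 123 123 124 123 120 118 113 122 155 195 219
  206 162 137 136 136 136]
 [230 228 219 191 145 125 124 124 123 122 120 118 119 113 113 143 191 218
  207 162 137 136 135 136]
 [230 230 226 206 157 126 124 123 122 122 124 122 121 115 112 138 190 219
  207 162 137 136 136 135]
 [230 230 227 212 174 134 124 124 122 123 124 122 122 119 114 135 185 212
  201 159 140 144 142 136]
 [227 227 224 214 183 141 124 124 122 123 124 123 122 119 111 113 137 151
  146 137 154 175 166 136]
 [201 200 198 192 172 140 124 123 123 122 123 122 122 120 112 104 111 120
  123 126 142 162 164 137]
 [195 195 194 192 180 153 129 123 123 122 123 123 122 122 117 112 120 138
  143 143 148 163 166 139]
 [194 194 193 192 181 156 131 123 123 123 122 123 123 121 119 120 148 179
  188 189 188 186 171 139]
 [195 195 194 194 189 171 139 123 123 123 124 127 128 129 128 129 148 176
  190 192 192 190 174 140]
 [192 193 192 192 191 183 171 167 170 174 176 178 179 180 181 181 185 189
  190 191 191 189 182 161]]
[[  nan 0.024 0.024 0.025 0.021 0.02  0.021]
 [0.024 0.025 0.024 0.023 0.022 0.021 0.017]
 [0.023 0.023 0.024 0.024 0.024 0.024 0.018]
 [0.017 0.023 0.023 0.024 0.022 0.024 0.001]
 [0.001 0.024 0.024 0.024 0.024 0.025 0.019]
 [0.001 0.023 0.024 0.025 0.023 0.023 0.023]]
205 131 [0.49949408 0.37164049] 0.04821904471861683
206 136 [0.49386535 0.3708552 ] 0.04795406675820738
206 142 [0.48706096 0.3712729 ] 0.04899497432295066
207 147 [0.48131071 0.37047735] 0.04873094205714702
```

Request:
jog_arm(
  moves=[
    [0.035, -0.004, 0.05, -0.05],
    [0.069, -0.0085, 0.1, -0.11],
    [0.069, -0.0085, 0.1, -0.11],
    [0.069, -0.0085, 0.1, -0.11],
  ],
)

```text
clock: 32.72
position: [0.527, 0.3268, 0.0975]
ee_rot: [3.138, 0.147, -0.001]
force: [0.3, 1.1, 0.8]
width: 0.487
gripper_force: 0.0
```

Run:
```python
from h import *
to([.5275,.3258,.030],.092)
```

```text
now [0.527  0.3268 0.0975] yaw 0.0938 tilt [-0.  0.] q7 -2.17 t 32.73 delta [0.0004 0.001  0.0675] spin 0.0018
```

Request:
jog_arm(
  moves=[
    [0, 0.001, 0.035, 0],
    [0, 0.001, 0.067, 0],
    [0, 0.001, 0.067, 0],
    [0, 0.001, 0.067, 0],
  ],
)

```text
clock: 33.22
position: [0.5276, 0.3273, 0.0327]
ee_rot: [-3.136, -0.15, -0.004]
force: [1.0, 0.4, 0.5]
width: 0.488
gripper_force: 0.0
```

Request:
jog_arm(
  moves=[
    [0, 0, 0, 0],
    [0, 0, 0, 0],
    [0, 0, 0, 0],
    [0, 0, 0, 0],
    [0, 0, 0, 0],
    [0, 0, 0, 0],
  ],
  hand=0.0,
  newtons=15,
)

```text
clock: 33.98
position: [0.527, 0.3264, 0.0306]
ee_rot: [-3.138, -0.15, -0.001]
force: [-1.0, -1.4, 5.2]
width: 0.194
gripper_force: 15.0
```

Run:
```python
from h import *
s=arm.observe();print(s['width'],s['force'],s['gripper_force'])
p=s['position'];t=np.array([-np.sin(.092),np.cos(.092),0]);to(p+.049*t,.092)
```

```text
0.1940758269616409 [-0.95170189 -1.44515692  5.2035218 ] 15.00002771615982
now [0.527  0.3264 0.0306] yaw 0.0957 tilt [ 0. -0.] q7 -2.17 t 33.98 delta [ 0.0002 -0.049   0.    ] spin 0.0037
```

Request:
jog_arm(
  moves=[
    [0, -0.012, 0, 0],
    [0, -0.024, 0, 0],
    [0, -0.036, 0, 0],
    [0, -0.049, 0, 0],
    [0, -0.049, 0, 0],
    [0, -0.049, 0, 0],
  ],
)

```text
clock: 34.72
position: [0.5224, 0.3757, 0.0306]
ee_rot: [-3.137, -0.151, -0.001]
force: [0.1, 2.4, 6.0]
width: 0.194
gripper_force: 15.0
```

Request:
jog_arm(
  moves=[
    [0, 0, 0, 0],
    [0, 0, 0, 0],
    [0, 0, 0, 0],
    [0, 0, 0, 0],
    [0, 0, -0.04, 0],
    [0, 0, -0.1, 0],
    [-0.05, 0, -0.14, 0],
    [-0.06, 0, -0.14, 0],
    [-0.06, 0, -0.14, 0],
  ],
  hand=0.045,
)

```text
clock: 35.85
position: [0.4617, 0.3694, 0.1701]
ee_rot: [3.138, 0.152, -0.0]
force: [0.3, -0.2, -0.5]
width: 0.492
gripper_force: 0.0
```

Run:
```python
from h import *
d=shot('wrist','w21');W=world(d);C=d['color'].astype(int)
m=(W[...,2]>.05)&(W[...,2]<.07);m[225:]=0
n,L,S,_=cv2.connectedComponentsWithStats(m.astype(np.uint8));p=W[L==1+np.argmax(S[1:,4])];c=np.array(cv2.minAreaRect((p[:,:2]*1000).astype(np.float32))[0])/1000;print(c,S[1:,4])
y=np.radians(5.27);t=np.array([-np.sin(y),np.cos(y)])
m=(C.max(-1)<140)&(W[...,2]>.017)&(W[...,2]<.03)&(np.abs((W[...,:2]-c)@t)<.02)&((W[...,:2]-c)@[t[1],-t[0]]<-.024)&((W[...,:2]-c)@[t[1],-t[0]]>-.05);m[225:]=0
n,L,S,_=cv2.connectedComponentsWithStats(m.astype(np.uint8))
for i in range(1,n):
    if S[i,4]>15:p=W[L==i];r=cv2.minAreaRect((p[:,:2]*1000).astype(np.float32));print(S[i],r,'along err',(np.array(r[0])/1000-c)@t,(p[:,:2].mean(0)-c)@t)
scr_=shot('scene','s21');inrack(scr_);lever(scr_)
to([.46,-.3,.2],0)
im=cv2.imread('pics/w21.png')[60:240,150:390];cv2.imwrite('pics/c10.png',cv2.resize(im,None,fx=3,fy=3))
```

```text
[0.52332318 0.37556635] [573]
[234 136  38  21 395] ((488.93670654296875, 372.2605285644531), (20.743724822998047, 39.644954681396484), 5.524808406829834) along err -0.00013347203658446935 -0.0004281779950900063
blk [294 181  36  18 287] [637.9 115.7] [104.1  52.1] 0.2 x [0.5875 0.6893] z [0.0254 0.0365 0.0426]
blk [284 196  38  19 317] [638.   46.1] [ 51.  103.5] 89.9 x [0.5868 0.6893] z [0.0253 0.0366 0.0424]
blk [262 229  41  23 376] [ 638.7 -103.2] [110.5  49.6] 11.8 x [0.5848 0.6888] z [0.0262 0.037  0.0428]
lever: svd 139.31555363572735 axis-mean 140.19555071632985 z [0.05794818 0.06101171 0.0643246 ] r [0.02117436 0.11490399] 179
now [0.4628 0.3687 0.169 ] yaw 0.0952 tilt [-0.001  0.001] q7 -2.28 t 35.95 delta [-0.0664  0.6655 -0.03  ] spin 0.0952
```

View pics/c10.png

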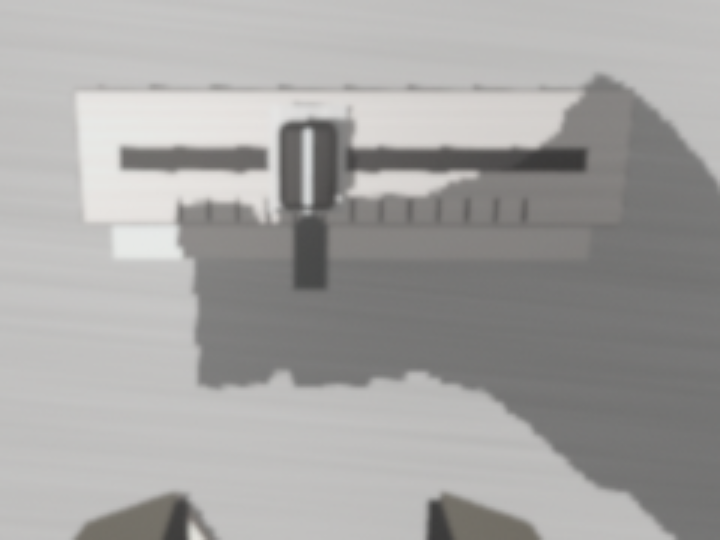

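The gate is level with its pointer: line at crop (308,165), pointer at (310,255). The slot-1 scraper's outline changed a little, so I'll check the rack from above on the way to the valve.

Run:
```python
from h import *
to([.6,0,.25],0)
```

```text
now [0.4628 0.3687 0.169 ] yaw 0.0952 tilt [-0.001  0.001] q7 -2.28 t 35.95 delta [ 0.1014  0.3802 -0.0805] spin 0.0952
```

Request:
jog_arm(
  moves=[
    [0.033, 0.07, -0.08, 0.03],
    [0.05, 0.14, -0.08, 0.06],
    [0.07, 0.21, -0.08, 0.095],
    [0.09, 0.28, -0.08, 0.095],
    [0.1, 0.38, -0.08, 0.095],
    [0.1, 0.38, -0.08, 0.095],
    [0.1, 0.38, -0.08, 0.095],
    [0.1, 0.38, -0.08, 0.095],
    [0.1, 0.38, -0.08, 0.095],
  ],
)

```text
clock: 37.08
position: [0.5983, 0.0008, 0.2489]
ee_rot: [-3.142, -0.001, 0.003]
force: [0.3, 1.0, 0.2]
width: 0.491
gripper_force: 0.0
```

Run:
```python
from h import *
to([.462,-.3,.2],0)
d=shot('wrist','w22');W=world(d);C=d['color'].astype(int)
m=(C.max(-1)<80)&(W[...,0]>.57)&(W[...,0]<.676)&(W[...,2]>.02)&(W[...,2]<.056)&(np.abs(W[...,1]-.009)<.15);m[250:]=0
n,L,S,_=cv2.connectedComponentsWithStats(m.astype(np.uint8))
for i in range(1,n):
    if S[i,4]>60: p=W[L==i];v=np.linalg.svd(p[:,:2]-p[:,:2].mean(0),full_matrices=False)[2][0];v*=np.sign(v[0]);print(S[i],np.round(p.mean(0),4),'x',np.round(np.percentile(p[:,0],[1,99]),4),'yaw',np.degrees(np.arctan2(v[1],v[0])),'z',np.round(np.percentile(p[:,2],[5,50,95]),4))
for y in(-.097,.044,.114):
    for v,u in [np.unravel_index(np.nanargmin(np.hypot(W[:240,:,0]-x,W[:240,:,1]-y)),(240,512)) for x in (.668,.674,.678,.682,.686,.692)]: print(y,(u,v),np.round(W[v,u],4).tolist(),C[v,u].max(),end=' ')
    print()
```

```text
now [0.5983 0.0008 0.2489] yaw 0.0003 tilt [-0.002 -0.   ] q7 -1.64 t 37.08 delta [-0.1363  0.3008  0.0492] spin 0.0003
[168  96   9  71 313] [0.6328 0.1019 0.0378] x [0.5902 0.6757] yaw -1.3044431754194763 z [0.0316 0.038  0.0424]
[216  96  13  72 469] [0.6241 0.0364 0.0392] x [0.5875 0.6736] yaw -4.616245858710887 z [0.0362 0.0392 0.0423]
[ 316   96   33   75 1437] [ 0.6319 -0.0943  0.039 ] x [0.5838 0.6758] yaw -0.9397136722395693 z [0.0311 0.0395 0.0435]
-0.097 (np.int64(334), np.int64(103)) [0.6678, -0.0968, 0.0425] 54 -0.097 (np.int64(335), np.int64(98)) [0.6735, -0.0972, 0.0436] 55 -0.097 (np.int64(334), np.int64(94)) [0.6781, -0.0975, 0.0366] 84 -0.097 (np.int64(334), np.int64(91)) [0.6815, -0.0972, 0.0365] 107 -0.097 (np.int64(334), np.int64(87)) [0.6861, -0.0966, 0.0375] 108 -0.097 (np.int64(335), np.int64(82)) [0.6917, -0.0972, 0.0381] 109 
0.044 (np.int64(217), np.int64(103)) [0.6678, 0.0437, 0.0431] 95 0.044 (np.int64(217), np.int64(98)) [0.6736, 0.0436, 0.0427] 96 0.044 (np.int64(217), np.int64(94)) [0.6781, 0.0435, 0.0417] 84 0.044 (np.int64(217), np.int64(91)) [0.6816, 0.044, 0.0362] 122 0.044 (np.int64(217), np.int64(87)) [0.6861, 0.0438, 0.0371] 123 0.044 (np.int64(217), np.int64(82)) [0.6918, 0.0434, 0.0385] 123 
0.114 (np.int64(159), np.int64(103)) [0.6678, 0.1134, 0.0429] 93 0.114 (np.int64(158), np.int64(98)) [0.6736, 0.1141, 0.043] 92 0.114 (np.int64(158), np.int64(94)) [0.6781, 0.1134, 0.0438] 72 0.114 (np.int64(159), np.int64(91)) [0.6816, 0.1139, 0.0369] 118 0.114 (np.int64(158), np.int64(87)) [0.6862, 0.1146, 0.0373] 120 0.114 (np.int64(158), np.int64(82)) [0.6917, 0.1133, 0.0397] 120
```

View pics/w22.png

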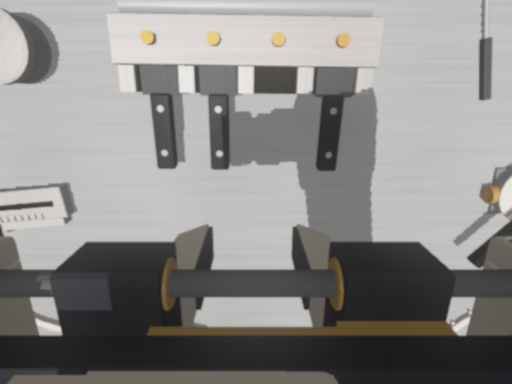

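All three scrapers are seated: shoulders at v of about 95 against the posts. Now the valve.

Run:
```python
from h import *
to([.4826,-.3236,.11],-.71)
```

```text
now [0.5982 0.0018 0.2492] yaw 0.002 tilt [-0.002 -0.   ] q7 -1.64 t 37.12 delta [-0.116   0.3252  0.1393] spin 0.712
```

Request:
jog_arm(
  moves=[
    [-0.025, 0.055, 0.0, 0.15],
    [-0.05, 0.11, 0.0, 0.3],
    [-0.08, 0.165, 0.0, 0.45],
    [-0.1, 0.22, 0.03, 0.6],
    [-0.116, 0.27, 0.06, 0.71],
    [-0.116, 0.325, 0.1, 0.71],
    [-0.116, 0.325, 0.139, 0.71],
    [-0.116, 0.325, 0.139, 0.71],
    [-0.116, 0.325, 0.139, 0.71],
    [-0.116, 0.325, 0.139, 0.71],
  ],
)

```text
clock: 38.38
position: [0.4842, -0.3237, 0.1131]
ee_rot: [-2.947, 1.088, -0.005]
force: [-0.5, -0.6, -0.7]
width: 0.492
gripper_force: 0.0
```

Run:
```python
from h import *
to([.4826,-.3236,.030],-.71)
d=shot('wrist','w23');lever(d,rows=225)
```

```text
now [ 0.4842 -0.3237  0.1131] yaw -0.7071 tilt [ 0.003 -0.001] q7 -1.61 t 38.38 delta [-0.0015  0.0011  0.0831] spin 0.0029
lever: svd 139.98173985392518 axis-mean 139.5290755172885 z [0.06109901 0.06231711 0.06343018] r [0.02710427 0.08916849] 1216
```

Request:
jog_arm(
  moves=[
    [-0.001, 0.001, 0.04, 0.0],
    [-0.001, 0.001, 0.081, 0.0],
    [-0.001, 0.001, 0.081, 0.0],
    [-0.001, 0.001, 0.081, 0.0],
  ],
)

```text
clock: 38.92
position: [0.4822, -0.3249, 0.032]
ee_rot: [2.946, -1.09, 0.003]
force: [-0.1, -0.4, 0.4]
width: 0.491
gripper_force: 0.0
```

Request:
jog_arm(
  moves=[
    [0, 0, 0, 0],
    [0, 0, 0, 0],
    [0, 0, 0, 0],
    [0, 0, 0, 0],
    [0, 0, 0, 0],
    [0, 0, 0, 0],
  ],
  hand=0.0,
  newtons=20,
)

```text
clock: 39.67
position: [0.4815, -0.3243, 0.0306]
ee_rot: [-2.946, 1.09, -0.001]
force: [-0.4, 1.2, 6.1]
width: 0.15
gripper_force: 20.0
```

Run:
```python
from h import *
s=arm.observe();print(s['width'],s['force'],s['gripper_force'])
arc([.547,-.379],.085,139.4,[147,157,167,177,187,195,199])
```

```text
0.1502362085244036 [-0.4199957   1.24646513  6.12085   ] 19.998344779014587
angle now 140.12415788152612 r 0.0853213555900163 [ 0.48152136 -0.32429825  0.03059626] yaw -40.598266894007125 f [-0.4199957   1.24646513  6.12085   ]
147 [0.0009, 0.0113, 0.0, -0.1326]
157 [0.0043, 0.0257, 0.0, -0.3072]
167 [0.0102, 0.0394, 0.0, -0.4817]
177 [0.0184, 0.0518, 0.0, -0.6562]
187 [0.0286, 0.0627, 0.0, -0.8308]
195 [0.038, 0.0699, 0.0, -0.9704]
199 [0.0431, 0.0731, 0.0, -1.0402]
```

Request:
jog_arm(
  moves=[
    [0.0009, 0.0113, 0.0, -0.1326],
    [0.0043, 0.0257, 0.0, -0.3072],
    [0.0102, 0.0394, 0.0, -0.4817],
    [0.0184, 0.0518, 0.0, -0.6562],
    [0.0286, 0.0627, 0.0, -0.8308],
    [0.038, 0.0699, 0.0, -0.9704],
    [0.0431, 0.0731, 0.0, -1.0402],
    [0.0431, 0.0731, 0.0, -1.0402],
    [0.0431, 0.0731, 0.0, -1.0402],
  ],
)

```text
clock: 40.8
position: [0.4666, -0.4083, 0.0306]
ee_rot: [3.098, 0.518, 0.001]
force: [0.5, 0.3, 4.8]
width: 0.148
gripper_force: 20.0
```

Run:
```python
from h import *
s=arm.observe();print(s['width'],s['force'],s['gripper_force'])
arc([.547,-.379],.085,199,[201.5,202.5,203.5])
d=shot('wrist','w24');lever(d,rows=235)
d=shot('scene');lever(d)
```

```text
0.1479394544318032 [0.51569932 0.2544994  4.78858032] 20.0419083237648
angle now 200.0403182804113 r 0.08553827831797119 [ 0.46664092 -0.40831237  0.03059645] yaw 18.981436502913 f [0.51569932 0.2544994  4.78858032]
201.5 [0.0002, 0.0037, 0.0, -0.0436]
202.5 [0.0003, 0.0052, 0.0, -0.0611]
203.5 [0.0004, 0.0067, 0.0, -0.0785]
lever: svd 198.09248310254074 axis-mean 199.7761338186569 z [0.06048702 0.06218066 0.06328365] r [0.03459865 0.07403757] 2043
lever: svd 196.97742004163632 axis-mean 203.84414031434196 z [0.05333047 0.06016261 0.06386068] r [0.0206681  0.06468258] 131
```

Request:
jog_arm(
  moves=[
    [0.0001, 0.0025, 0, -0.03],
    [0.0002, 0.0045, 0, -0.052],
    [0.0002, 0.0045, 0, -0.052],
    [0.0002, 0.0045, 0, -0.052],
  ],
)

```text
clock: 41.4
position: [0.4681, -0.4121, 0.0306]
ee_rot: [3.084, 0.598, 0.0]
force: [-1.3, 1.3, 6.7]
width: 0.156
gripper_force: 20.0
```

Request:
jog_arm(
  moves=[
    [0, 0, 0, 0],
    [0, 0, 0, 0],
    [0, 0, 0, 0],
    [0, 0, 0, 0],
    [0, 0, -0.05, 0],
    [0, 0, -0.1, 0],
    [-0.03, 0, -0.15, 0],
    [-0.03, 0, -0.18, 0],
    [-0.03, 0, -0.18, 0],
    [-0.03, 0, -0.18, 0],
  ],
  hand=0.05,
)

```text
clock: 42.65
position: [0.4399, -0.4229, 0.2095]
ee_rot: [-3.083, -0.598, 0.001]
force: [0.5, 1.2, -0.7]
width: 0.547
gripper_force: 0.0
```

Run:
```python
from h import *
s=arm.observe();print(s['width'],s['force'],s['position'])
d=shot('wrist','w25');lever(d,rows=225)
W=world(d);C=d['color'].astype(int);c=np.array([.547,-.379])
m=(C.max(-1)<140)&(W[...,2]>.022)&(W[...,2]<.037);r=np.linalg.norm(W[...,:2]-c,axis=-1);m&=(r>.045)&(r<.08);m[225:]=0
print(m.sum());p=W[m];print('ptr pts angles',np.percentile(np.degrees(np.arctan2(p[:,1]-c[1],p[:,0]-c[0]))%360,[5,50,95]) if m.sum() else 0)
im=cv2.imread('pics/w25.png')[:225,130:400];cv2.imwrite('pics/c11.png',cv2.resize(im,None,fx=2.5,fy=2.5))
d=shot('scene','s25');inrack(d);lever(d)
```

```text
0.5474628634050793 [ 0.54049353  1.19017017 -0.66210382] [ 0.43987621 -0.42294251  0.20950325]
lever: svd 202.00998107781112 axis-mean 202.16913518195977 z [0.06103122 0.06226231 0.06345632] r [0.08371648 0.11740276] 320
0
ptr pts angles 0
blk [294 181  36  18 282] [638.2 117.4] [ 49.4 102.5] 89.8 x [0.5883 0.6891] z [0.0249 0.0369 0.0426]
blk [284 196  38  19 313] [638.5  50. ] [ 47.9 104. ] 85.5 x [0.5873 0.6891] z [0.0249 0.0369 0.0425]
blk [262 229  42  23 374] [636.5 -94.1] [ 49.9 106.4] 89.3 x [0.5854 0.6894] z [0.0262 0.037  0.0425]
lever: svd 202.08786745540584 axis-mean 205.28388133227776 z [0.05391137 0.0607637  0.06363505] r [0.02251056 0.11663375] 256
```

Run:
```python
from h import *
print(arm.sign_off())
```

```text
the job is handed in; nothing more can be done
None
```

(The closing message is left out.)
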